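Find the check-weight cup by its heft and stand it on the grinder's weighing pan

ROBOT

A 6-joint arm with a two-finger parallel gripper is mounted at the origin on the work surface. World frame = base frame: x ahead of the robot, y to its left, z up, the work surface at z = 0. Lengths are in m, angles in degrees, forces in N, time in s.
With the tool pointing down it reaches from about 0.4 to 0.825 m from the base axis. Payload 7 kg.
Tool frame: the origin (TCP) lies midway between the tips of the shut fingers; the grasp point (between the pads) lies 19 mm behind it (r.hold_point_z is the distance from the TCP to the grasp point, in m); y points along the fingers, z is the direction in which the jaws open and shut, and the axes are right-handed (so a half turn about y gives the same grasp; the last joint's range is limited). The gripper opens to 88 mm and grips with 3 to 60 N. Pads are 19 mm wide; open, the fingers measure 130 mm over their backs; the gripper's body (78 mm by 193 mm) begins 47 mm behind the grasp point.
Start: joints at [86.981, 20.546, 0.682, 0, -70.136, -16.507], TCP at [0.226, 0.636, 0.227] pointing down, gripper open.
Joint ranges: [-176.03, 176.03], [-82.01, 121.73], [-58.28, 71.71], [-173.87, 95.51], [-174.79, -0.11], [-173.66, 173.66]. Speed limits (degrees/s): [136.94, 136.94, 172.46, 180, 180, 180].

INTERFACE

Orientations are given as [roll, pitch, yaw] about the fixed x, y, z axes, in that order (R = Rz(yaw) Ry(pitch) Rx(roll)).
In Python, from plant import r, imaging gives the robot as it stands.
- The arm moves only by the tool drive_tool, never from a script. Its argument "deltas" is a list of rows, each a list of 6 numbers: the shift along the world's x, y, z in cm, then the turn, a rotation vector about the world's x, y, z in rad. In form: [[tx, ty, tz, rx, ry, rz], ...]. A call has exactly 8 rows; each row is the pose to reach, as a shift and turn from the pose commanded when the call began; what a row does not reach only later rows make up. A row lasts 1/12 s, in which the tool goes at most 41.7 mm and 7.16 degrees, less where a joint would pass 70% of its speed; a pose out of reach is approached as far as the arm can. A call with a gripper value outside its range is refused whole. "claw" is the opening, from 0 (shut) to 1 (fully open), set as the call begins (left out, the last holds). The fingers move at their own pace and stop on an object; "squeeze" is the grip in N (left out, the last holds). Time passes only in rows, so rows that repeat a pose let the fingers close, or fill a call up. It gives the time, the measured TCP pose, the force and the opening at its end, in the units of the state.
- r.get_state(): the state, without advancing time (a new reading comes with each control period).
- imaging.capture(name): name is "scene" or "top" or "wrist"; returns the picture (400x640x3 uint8, red, green, blue); there is no depth.
- imaging.get_calibration(name): a dict with "mtx" (3x3 intrinsics, pixels), "R" (3x3) and "t" (3): a world point X has camera coordinates R X + t; the wrist camera has in their place "T_tool_cam" (4x4, takes a point from camera to tool coordinates, whose origin is the TCP and whose axes are the tool frame's). Camera axes: x right, y down, z forward; pixel columns grow to the right and rows downward; lengths in m; the calibration is good to about 2 mm. A picture is of the moment at which its call begins: read the wrist's pose just before it. get_calibration takes no time and is no camera call.
- r.close_job(): hands the job in, once; it reports no verdict.
Trained networks look in the newest picture that a camera, given by its name, has taken for a name from the list of things; names that differ only in an ending like _2 or _b are one class to them, and where a whole thing is asked for, a point or a joint stands for the part that bears it (a point fixed in the world has none). Each returns a list of dicts, best first, with "score" (0 to 1); they miss things now and then, are a little off and sometimes report something else, mostly with a low value. They report only what shows in the picture. A call takes as long as a camera call. They do not tell look-alikes from the thing itself.
- imaging.search_frame(camera, label): "bbox" ([left, top, right, bottom] in pixels, round what is visible of it).
- imaging.outline_of(camera, label): "region" (400x640 bool, what is visible of it) and "bbox" ([left, top, right, bottom] in pixels, round what is visible of it).
- imaging.landmark_of(camera, label): "position" ([column, row] in pixels: a listed point, or the origin of a listed thing).
The state is a dict: "time_s": time; "joints": joint angles; "qd": joint speeds; "joint_torque": joint torques, N m; "tcp_pos": TCP position; "eef_rot": TCP orientation; "contact_force": force on the tool from outside, world axes, zero at the start; "moment": the same for the moment, N m; "gripper_width": finger opening in m.
Only numpy, scipy, OpenCV 4.12 (cv2) and the standard library are available. Lean on these libraries where they do the work, as an engineer would, in place of code of your own. Each camera call takes 0.05 s, during which the arm holds its last target.

TASK

The grinder's scale is to be checked: one of the three identical lidded cups in the wooden rack is the heavy check weight, and only lifting tells which. Find it, take it out of the rack and set it down upright on the black rubber mat, let go, then pick it up again by its handle and stand it upright in the middle of the grinder's weighing pan, under the spout. Leave the two light cups standing in the rack, and do not knock over any cup or shift the other things on the counter.

Things in the scene. Friction and masses are not known exactly. Their poses are not given: they have to be found in the camera images.
- cup_a: one of three cups that look alike: dark steel, 54 mm across, 75 mm high with its flat fixed lid, one flat handle along its +x. Origin: centre of the underside; z up. Starts in the rack. One of the three, not always the same and impossible to see, has a steel core and weighs 0.42 to 0.50 kg; the others 0.16 to 0.22 kg.
- cup_a_handle: the handle of that cup, rigidly part of it: upright flat wooden bar 12 mm thick along its y, 30 mm high, from 27 to 92 mm out from the cup's axis along +x. Origin: on the cup's axis at the handle's mid height, 45 mm above the underside.
- cup_b: one of three cups that look alike: dark steel, 54 mm across, 75 mm high with its flat fixed lid, one flat handle along its +x. Origin: centre of the underside; z up. Starts in the rack. One of the three, not always the same and impossible to see, has a steel core and weighs 0.42 to 0.50 kg; the others 0.16 to 0.22 kg.
- cup_b_handle: the handle of that cup, rigidly part of it: upright flat wooden bar 12 mm thick along its y, 30 mm high, from 27 to 92 mm out from the cup's axis along +x. Origin: on the cup's axis at the handle's mid height, 45 mm above the underside.
- cup_c: one of three cups that look alike: dark steel, 54 mm across, 75 mm high with its flat fixed lid, one flat handle along its +x. Origin: centre of the underside; z up. Starts in the rack. One of the three, not always the same and impossible to see, has a steel core and weighs 0.42 to 0.50 kg; the others 0.16 to 0.22 kg.
- cup_c_handle: the handle of that cup, rigidly part of it: upright flat wooden bar 12 mm thick along its y, 30 mm high, from 27 to 92 mm out from the cup's axis along +x. Origin: on the cup's axis at the handle's mid height, 45 mm above the underside.
- rack: low fixed wooden rack, open towards its -x, no floor: the cups stand on the counter. Origin: on the counter, under the middle cup's place. Places in a row along its y at about -110, 0, +110 mm, x = 0 (each cup within 10 mm), handles along its +x within 0.15 rad. Handles lie under the roof board (see roof), out of reach from above; a cup is drawn out along -x.
- roof (a point): centre of the top face of the rack's roof board, 100 mm above the counter. The board is 10 mm thick and covers, in the rack's frame, x from 40 to 106 mm and y from -180 to 180 mm; end walls 12 mm thick at y = -174 and 174 mm carry it. A cup standing in the rack can rise 28 mm before its handle meets the board.
- pan: round steel weighing pan of the black grinder, 76 mm across, fixed. Origin: centre of its top face, 26 mm above the counter; axes as the grinder's: open front along -x. A cup goes in level from the front, its handle pointing to the front (-x).
- grinder: black coffee grinder, fixed. Origin: on the counter under the pan's centre; front along -x. Foot 18 mm high, from x = -50 to 285 mm, y = -85 to 85 mm. Column face at about x = 110 mm. Spout 26 mm across ends 95 mm above the pan on its axis; the motor barrel above it comes no nearer the front than x = -20 mm.
- mat: black rubber bar mat lying on the counter in front of the rack and the grinder, fixed, 110 by 130 mm (x by y), 3 mm thick. Origin: centre of its underside.
- burr: bystander: steel burr ring 62 mm across, 10 mm high, lying on a brown card. Origin: centre of underside.
- espresso_cup: bystander: small earthenware cup 64 mm across, 55 mm high. Origin: centre of underside.
- glass_mug: bystander: clear glass mug 84 mm across, 75 mm high, handle at its +y. Origin: centre of underside.
- tamper: bystander: steel tamper 56 mm across, 80 mm high. Origin: centre of underside.
Not all that is in view belongs to the job. What is shaped like the cup_c but yellow is not meant.

How it is judged (in metres and radians):
On the way, in this order (a step that is already met when the one before it is completed fails the run):
1. the heavy cup stands upright, let go, with its full weight on the rubber mat (((contact force between cup_a and mat above 3.1 N and contact force between cup_a and the fingers below 0.05 N and angle between cup_a's own z axis and vertical below 0.08 rad and linear speed of cup_a below 0.01 m/s) or (contact force between cup_b and mat above 3.1 N and contact force between cup_b and the fingers below 0.05 N and angle between cup_b's own z axis and vertical below 0.08 rad and linear speed of cup_b below 0.01 m/s) or (contact force between cup_c and mat above 3.1 N and contact force between cup_c and the fingers below 0.05 N and angle between cup_c's own z axis and vertical below 0.08 rad and linear speed of cup_c below 0.01 m/s))), for 0.1 s.
2. the heavy cup is held by its handle, clear of the mat (((contact force between the fingers and cup_a_handle above 1 N and height (world z) of cup_a above 0.015 m) or (contact force between the fingers and cup_b_handle above 1 N and height (world z) of cup_b above 0.015 m) or (contact force between the fingers and cup_c_handle above 1 N and height (world z) of cup_c above 0.015 m))), for 0.1 s.
At the end, for the whole second after the job is handed in: The heavy cup stands at rest and upright (within 4.5 degrees) on the weighing pan, its axis within 14 mm of the pan's centre, its full weight on the pan; the two light cups stand upright on the counter in the rack's row (within 35 mm in front to 45 mm behind its line, between the end walls) (((contact force between cup_a and pan above 3.1 N and horizontal distance between cup_a and pan below 0.014 m and angle between cup_a's own z axis and vertical below 0.08 rad and z of cup_a in the frame of pan below 0.005 m and linear speed of cup_a below 0.01 m/s and (x of cup_b in the frame of rack between -0.035 and 0.045 m and y of cup_b in the frame of rack between -0.16 and 0.16 m and height (world z) of cup_b below 0.006 m and angle between cup_b's own z axis and vertical below 0.08 rad) and (x of cup_c in the frame of rack between -0.035 and 0.045 m and y of cup_c in the frame of rack between -0.16 and 0.16 m and height (world z) of cup_c below 0.006 m and angle between cup_c's own z axis and vertical below 0.08 rad)) or (contact force between cup_b and pan above 3.1 N and horizontal distance between cup_b and pan below 0.014 m and angle between cup_b's own z axis and vertical below 0.08 rad and z of cup_b in the frame of pan below 0.005 m and linear speed of cup_b below 0.01 m/s and (x of cup_a in the frame of rack between -0.035 and 0.045 m and y of cup_a in the frame of rack between -0.16 and 0.16 m and height (world z) of cup_a below 0.006 m and angle between cup_a's own z axis and vertical below 0.08 rad) and (x of cup_c in the frame of rack between -0.035 and 0.045 m and y of cup_c in the frame of rack between -0.16 and 0.16 m and height (world z) of cup_c below 0.006 m and angle between cup_c's own z axis and vertical below 0.08 rad)) or (contact force between cup_c and pan above 3.1 N and horizontal distance between cup_c and pan below 0.014 m and angle between cup_c's own z axis and vertical below 0.08 rad and z of cup_c in the frame of pan below 0.005 m and linear speed of cup_c below 0.01 m/s and (x of cup_a in the frame of rack between -0.035 and 0.045 m and y of cup_a in the frame of rack between -0.16 and 0.16 m and height (world z) of cup_a below 0.006 m and angle between cup_a's own z axis and vertical below 0.08 rad) and (x of cup_b in the frame of rack between -0.035 and 0.045 m and y of cup_b in the frame of rack between -0.16 and 0.16 m and height (world z) of cup_b below 0.006 m and angle between cup_b's own z axis and vertical below 0.08 rad)))); the robot touches nothing.
It fails at once if a cup is knocked over (tilted more than 40 degrees) (angle between any of cup_a, cup_b, cup_c's own z axis and vertical above 0.7 rad).
It fails at once if a bystander is shifted more than 30 mm (distance of any of burr, espresso_cup, glass_mug, tamper from where it was at the start of the episode above 0.03 m).
It also fails if it takes over 72 s, if anything falls off the work surface, if the arm or the gripper's body presses on something with over 40 N, if the wrist force passes 120 N, or if a joint passes its speed limit or range.

## Working session

There is one attempt and no reset: what is moved stays moved. The work goes in short steps, Python scripts to look and compute and a tool call to move; the robot and the scene stay as the last step left them, time stands still between calls to the robot, and variables do not carry over. Pictures are saved under pics/ and viewed, and the job is handed in when it is done.

Besides the shell and the picture viewer there is one more tool, called after ">>>" as name(argument=value, ...), one argument or row to a line, values as JSON. drive_tool: Moves the arm, as the interface text tells. Its arguments: {"type":"object","properties":{"deltas":{"type":"array"},"claw":{"type":"number"},"squeeze":{"type":"number"}},"required":["deltas"]}

```bash
ls; mkdir -p pics; python3 - <<'E'
from plant import r, imaging
import cv2
s=r.get_state(); print(s)
print(r.hold_point_z)
for n in ["scene","top","wrist"]:
    im=imaging.capture(n); cv2.imwrite(f"pics/{n}0.png",im[:,:,::-1])
    print(n,imaging.get_calibration(n))
E
```

```text
pics
{'time_s': 0.0, 'joints': array([ 8.69807959e+01,  2.05904496e+01,  6.34356529e-01, -2.03199880e-02,
       -7.01351082e+01, -1.65071313e+01]), 'qd': array([-0.06353705,  0.06041792, -0.00669107, -0.0275237 , -0.05281389,
        0.05571669]), 'joint_torque': array([ 1.12979040e-03, -5.82721853e+01,  2.93051022e+01,  6.99689895e+00,
        6.87344917e-03, -1.71944484e-04]), 'tcp_pos': array([0.22547059, 0.63571872, 0.2256376 ]), 'eef_rot': array([-8.99071296e+01,  7.60111874e-03,  1.60466751e+02]), 'contact_force': array([-0.59532632, -0.71310292,  0.24299986]), 'moment': array([ 0.01121291,  0.02447169, -0.03744407]), 'gripper_width': 0.08789495531299195}
0.0188
scene {'mtx': array([[439.11822239,   0.        , 322.96044878],
       [  0.        , 439.11822239, 194.21144273],
       [  0.        ,   0.        ,   1.        ]]), 'R': array([[-0.67716459,  0.73565143,  0.01628145],
       [ 0.53287083,  0.50552446, -0.67859686],
       [-0.50744143, -0.45084585, -0.73433045]]), 't': array([ 0.27895573, -0.30665205,  1.64289702])}
top {'mtx': array([[363.90805953,   0.        , 319.51892858],
       [  0.        , 363.90805953, 202.33271753],
       [  0.        ,   0.        ,   1.        ]]), 'R': array([[-0.00113396, -0.999468  , -0.03259481],
       [-0.99658508,  0.00382066, -0.08248379],
       [ 0.08256445,  0.03238997, -0.99605924]]), 't': array([0.1307804 , 0.55229936, 0.84823976])}
wrist {'mtx': array([[345.58194117,   0.        , 321.89885595],
       [  0.        , 345.58194117, 198.33335081],
       [  0.        ,   0.        ,   1.        ]]), 'T_tool_cam': array([[-1.00321725e-04,  9.62735901e-01,  2.70443294e-01,
        -7.22402676e-02],
       [ 5.96958749e-04, -2.70443189e-01,  9.62735750e-01,
        -1.58277241e-01],
       [ 9.99999817e-01,  2.58026801e-04, -5.47582292e-04,
        -4.00374553e-04],
       [ 0.00000000e+00,  0.00000000e+00,  0.00000000e+00,
         1.00000000e+00]])}
```

View pics/scene0.png

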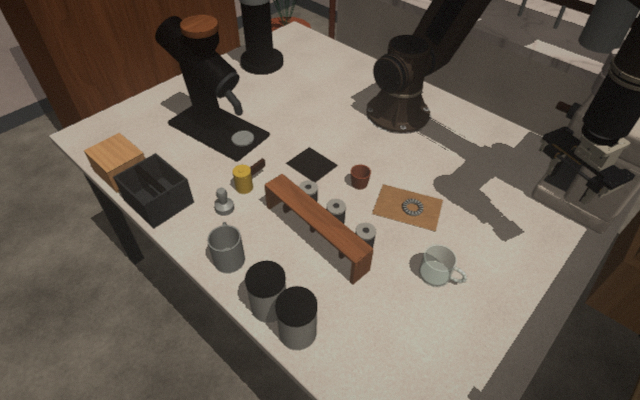

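View pics/top0.png

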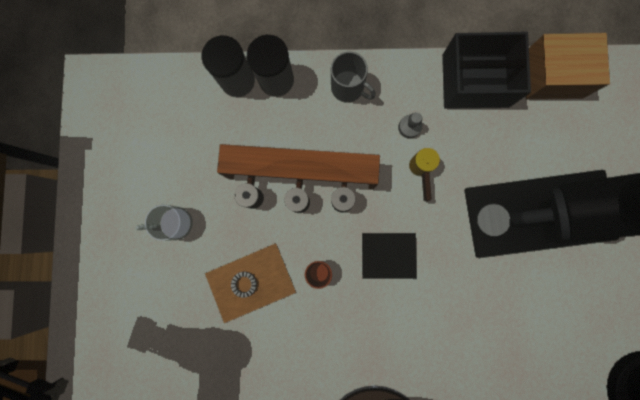

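View pics/wrist0.png

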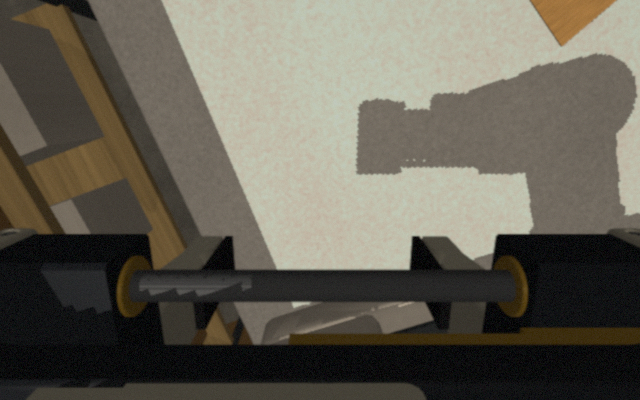

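The scene picture shows the rack at (318,225) with three cups at (310,190), (336,210) and (365,235). The top picture shows those cups at (247,197), (297,199) and (343,198).

Things that could be taken for the target:
- The three grey cups in the rack at those top pixels, which are the candidates.
- The yellow cup at (427,160) in the top picture, which is a decoy.
- The tamper at (411,125), the grey mug at (349,75) and the canisters at (225,60) and (268,60), none of which match the description.

The mat is at (389,255) and the pan at (493,220), with the grinder's front pointing left in the image (world +y). The next step is to measure these.

```bash
cat > h.py <<'E'
from plant import r, imaging
import numpy as np, cv2
def ray(cam,px):
    c=imaging.get_calibration(cam)
    u=cv2.undistortPoints(np.array([[px]],float),c["mtx"],None)[0,0]
    d=c["R"].T@np.array([u[0],u[1],1]); o=-c["R"].T@c["t"]; return o,d/np.linalg.norm(d)
def atz(cam,px,z):
    o,d=ray(cam,px); return o+d*(z-o[2])/d[2]
def proj(cam,X):
    c=imaging.get_calibration(cam); p=c["mtx"]@(c["R"]@np.asarray(X,float)+c["t"]); return p[:2]/p[2]
def tri(p1,p2,c1="top",c2="scene"):
    o1,d1=ray(c1,p1);o2,d2=ray(c2,p2)
    A=np.stack([d1,-d2],1); s=np.linalg.lstsq(A,o2-o1,rcond=None)[0]
    a=o1+s[0]*d1;b=o2+s[1]*d2; return (a+b)/2,np.linalg.norm(a-b)
E
python3 - <<'E'
from h import *
np.set_printoptions(precision=4,suppress=True)
hz=dict(cup_a=0,rack=0,roof=.1,pan=.026,mat=0,grinder=0,espresso_cup=0,tamper=0,cup_a_handle=.045)
for cam in ["top","scene"]:
    imaging.capture(cam)
    for l,z in hz.items():
        for d in imaging.landmark_of(cam,l):
            print(cam,l,round(d["score"],2),np.round(d["position"],1),atz(cam,d["position"],z))
im=imaging.capture("top")
cv2.imwrite("pics/topcrop.png",cv2.resize(im[130:290,200:400,::-1],(800,640)[:2] if 0 else (750,600),interpolation=cv2.INTER_CUBIC))
cv2.imwrite("pics/topcrop2.png",cv2.resize(im[130:290,360:560,::-1],(750,600),interpolation=cv2.INTER_CUBIC))
print(r.get_state()["time_s"])
E
```

```text
top cup_a 0.8 [415.4 163.6] [ 0.6497 -0.1067  0.    ]
top cup_a 0.76 [297.9 202.1] [0.5555 0.1837 0.    ]
top cup_a 0.75 [337.9 201.9] [0.5556 0.0849 0.    ]
top cup_a 0.66 [253. 200.] [0.5611 0.2956 0.    ]
top roof 0.89 [299.5 167.1] [0.6249 0.1712 0.1   ]
top roof 0.71 [491.7 219.4] [ 0.5081 -0.2435  0.1   ]
top mat 0.62 [391.8 257.8] [ 0.4192 -0.0448  0.    ]
top mat 0.36 [316.7 271.4] [0.3863 0.1373 0.    ]
top grinder 0.69 [490.3 218.2] [ 0.5145 -0.2837  0.    ]
top espresso_cup 0.62 [392.2 255.4] [ 0.425  -0.0459  0.    ]
top tamper 0.89 [413.1 126.2] [ 0.7441 -0.1032  0.    ]
top cup_a_handle 0.51 [249.  199.3] [0.5588 0.2953 0.045 ]
scene cup_a 0.66 [243.  189.1] [ 0.6541 -0.1143  0.    ]
scene cup_a 0.57 [366.8 245.7] [0.5589 0.3013 0.    ]
scene cup_a 0.53 [335.3 221.9] [0.5553 0.1808 0.    ]
scene cup_a 0.52 [306.2 204.5] [0.5651 0.0723 0.    ]
scene rack 0.93 [339.2 224.4] [0.5545 0.1953 0.    ]
scene rack 0.44 [240.6 138.8] [ 0.5034 -0.3046  0.    ]
scene roof 0.92 [318.1 215. ] [0.6325 0.1833 0.1   ]
scene pan 0.77 [242.1 138.6] [ 0.5171 -0.2757  0.026 ]
scene pan 0.58 [413.1 208.7] [0.3781 0.3268 0.026 ]
scene pan 0.27 [365.2 246.7] [0.5809 0.3104 0.026 ]
scene mat 0.98 [309.  163.5] [ 0.4296 -0.0462 -0.    ]
scene mat 0.46 [335.7 224.2] [0.5609 0.1874 0.    ]
scene mat 0.38 [360.6 183.9] [ 0.3848  0.1366 -0.    ]
scene grinder 0.86 [244.3 143.4] [ 0.5104 -0.2767 -0.    ]
scene grinder 0.23 [226.1 210.5] [ 0.7454 -0.0836  0.    ]
scene espresso_cup 0.89 [356.7 183. ] [0.3903 0.1251 0.    ]
scene espresso_cup 0.33 [335.2 220.5] [0.5516 0.1771 0.    ]
scene tamper 0.61 [228.4 208.6] [ 0.736  -0.0845  0.    ]
1.2
```

View pics/topcrop.png

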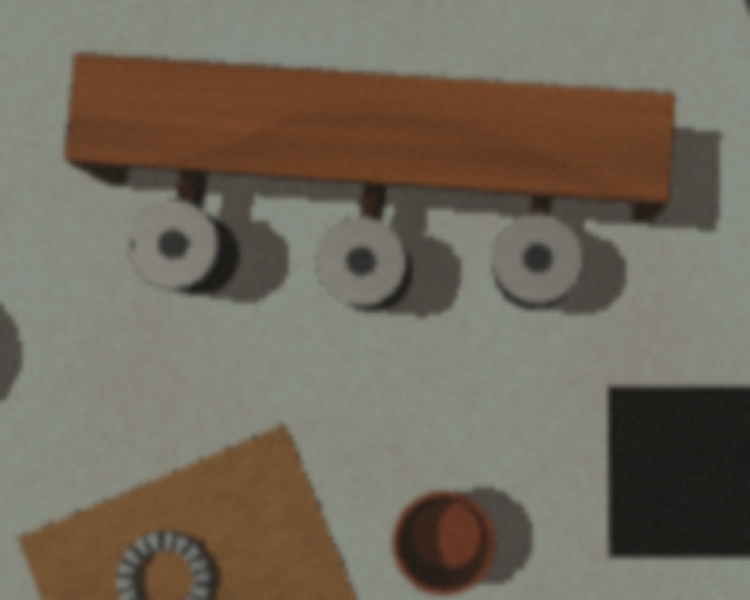

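View pics/topcrop2.png

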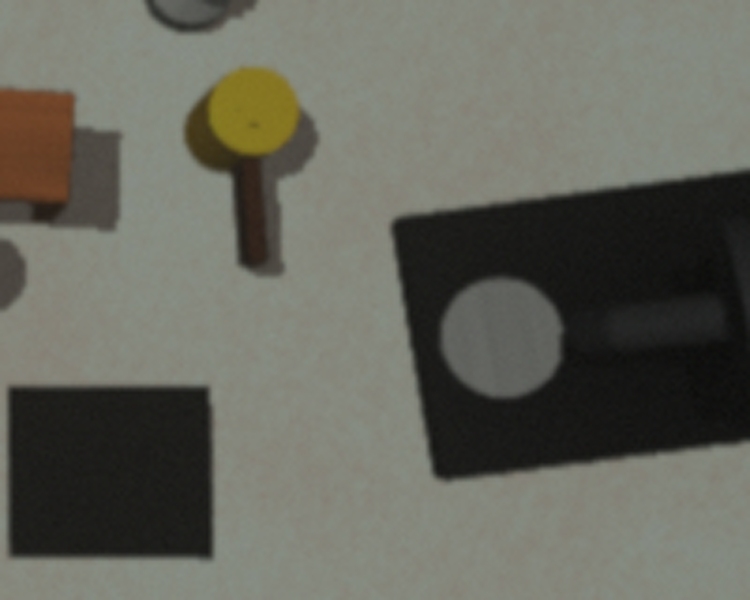

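```bash
python3 - <<'E'
from h import *
np.set_printoptions(precision=4,suppress=True)
c1=lambda x,y:((x+.5)/3.75-.5+200,(y+.5)/3.75-.5+130)
c2=lambda x,y:((x+.5)/3.75-.5+360,(y+.5)/3.75-.5+130)
for n,p in [("L",(174,244)),("M",(361,261)),("R",(537,257))]: print(n,atz("top",c1(*p),.075))
a=[atz("top",c1(*p),.1) for p in [(75,54),(674,94),(668,201),(66,160)]]
print("roof",np.array(a)); d=a[3]-a[2]; print(np.degrees(np.arctan2(-d[0],d[1])), np.linalg.norm(d)); print(np.mean(a,0))
print("pan",atz("top",c2(502,338),.026))
f=[atz("top",c2(*p),.018) for p in [(395,221),(436,478)]]; print("foot",f); d=f[0]-f[1]; print(np.degrees(np.arctan2(d[1],d[0])),np.linalg.norm(d)); n=np.array([-d[1],d[0]])/np.linalg.norm(d); print("front dir",n, np.degrees(np.arctan2(n[1],n[0])),"pan est", np.mean(f,0)[:2]-.05*n)
print("mat",[atz("top",c2(*p),.003) for p in [(9,387),(208,387),(211,556),(9,556)]])
imaging.capture("scene")
im=imaging.capture("scene"); cv2.imwrite("pics/sc1.png",cv2.resize(im[90:290,150:400,::-1],(750,600),interpolation=cv2.INTER_CUBIC))
E
```

```text
L [0.5666 0.2954 0.075 ]
M [0.5557 0.1814 0.075 ]
R [0.5577 0.0751 0.075 ]
roof [[ 0.6784  0.3509  0.1   ]
 [ 0.6513 -0.0052  0.1   ]
 [ 0.5879 -0.0007  0.1   ]
 [ 0.6144  0.3549  0.1   ]]
-4.266058594639672 0.35665291936841864
[0.633 0.175 0.1  ]
pan [ 0.5098 -0.2797  0.026 ]
foot [array([ 0.5849, -0.2189,  0.018 ]), array([ 0.4223, -0.2389,  0.018 ])]
6.9971514677697 0.16386284013498237
front dir [-0.1218  0.9926] 96.9971514677697 pan est [ 0.5097 -0.2785]
mat [array([0.4796, 0.0267, 0.003 ]), array([ 0.4794, -0.1015,  0.003 ]), array([ 0.3717, -0.1009,  0.003 ]), array([0.3714, 0.0278, 0.003 ])]
```

View pics/sc1.png

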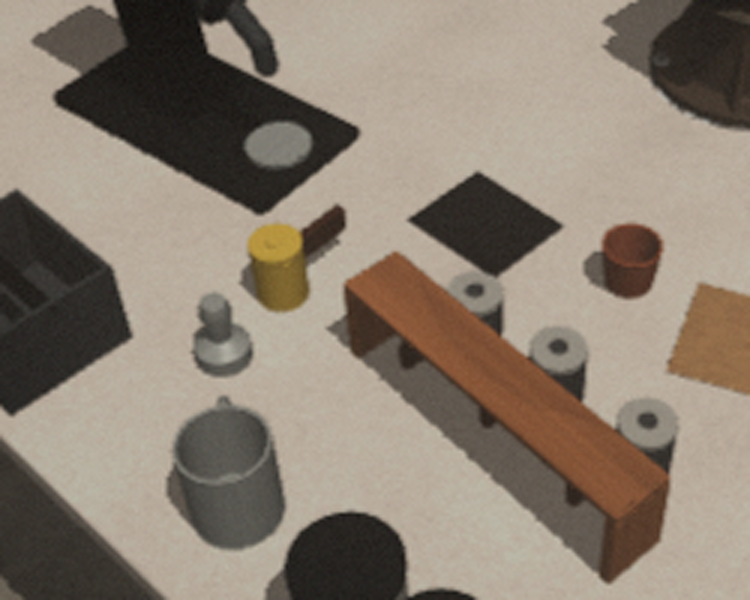

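```bash
python3 - <<'E'
from h import *
np.set_printoptions(precision=4,suppress=True)
s=lambda x,y:((x+.5)/3-.5+150,(y+.5)/3-.5+90)
for n,p,z in [("R",(476,292),.075),("M",(558,347),.075),("L",(648,421),.075),("pan",(278,144),.026)]: print(n,atz("scene",s(*p),z))
for n,p in [("tri mat",(485,223))]: print(n,atz("scene",s(*p),.003))
print(r.get_state()["tcp_pos"])
E
```

```text
R [0.5593 0.0765 0.075 ]
M [0.5577 0.1807 0.075 ]
L [0.5682 0.2963 0.075 ]
pan [ 0.5133 -0.2789  0.026 ]
tri mat [ 0.4283 -0.0368  0.003 ]
[0.2256 0.6362 0.2266]
```

>>> drive_tool(
  deltas=[
    [1.4,-1.4,0,0,0,-0.12],
    [2.8,-2.8,0,0,0,-0.24],
    [4.2,-4.2,0,0,0,-0.36],
    [5.6,-5.6,0,0,0,-0.48],
    [7,-7,0,0,0,-0.6],
    [8.4,-8.4,0,0,0,-0.72],
    [9.8,-9.8,0,0,0,-0.84],
    [11.4,-11.3,0,0,0,-0.96],
  ],
  claw=0.8,
  squeeze=40,
)

```text
time_s: 1.97
tcp_pos: [0.3401, 0.5225, 0.2267]
eef_rot: [-90.0, -0.0, 105.1]
contact_force: [-0.1, 0.6, 0.0]
gripper_width: 0.0703
```

>>> drive_tool(
  deltas=[
    [1.4,-1.4,0,0,0,-0.12],
    [2.8,-2.8,0,0,0,-0.24],
    [4.2,-4.2,0,0,0,-0.36],
    [5.6,-5.6,0,0,0,-0.48],
    [7,-7,0,0,0,-0.6],
    [8.4,-8.4,0,0,0,-0.72],
    [9.8,-9.8,0,0,0,-0.84],
    [11.4,-11.3,0,0,0,-0.96],
  ],
)

```text
time_s: 2.63
tcp_pos: [0.4541, 0.4095, 0.2267]
eef_rot: [-90.0, -0.0, 50.1]
contact_force: [-0.4, -0.4, -0.0]
gripper_width: 0.0698
```

>>> drive_tool(
  deltas=[
    [1.4,-1.4,-0.7,0,0,-0.12],
    [2.8,-2.8,-1.4,0,0,-0.24],
    [4.2,-4.2,-2.1,0,0,-0.36],
    [5.6,-5.6,-2.8,0,0,-0.48],
    [7,-7,-3.5,0,0,-0.6],
    [8.4,-8.4,-4.2,0,0,-0.72],
    [9.8,-9.8,-5,0,0,-0.84],
    [11.4,-11.3,-6,0,0,-0.96],
  ],
)

```text
time_s: 3.3
tcp_pos: [0.5684, 0.2967, 0.1668]
eef_rot: [-90.0, -0.0, -4.9]
contact_force: [0.5, 0.2, 0.3]
gripper_width: 0.0701
```

```bash
python3 - <<'E'
from h import *
im=imaging.capture("wrist"); cv2.imwrite("pics/w1.png",im[:,:,::-1])
im=imaging.capture("top"); cv2.imwrite("pics/t1.png",im[:,:,::-1])
E
```

```text
(no output)
```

View pics/w1.png

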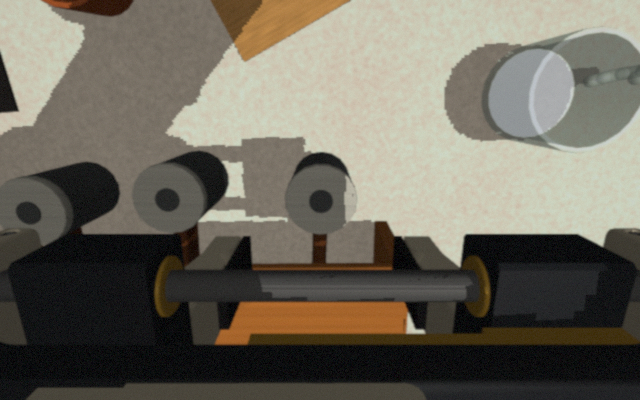

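```bash
cat >> h.py <<'E'
from scipy.spatial.transform import Rotation as Ro
def watz(px,z,s=None):
    s=s or r.get_state(); c=imaging.get_calibration("wrist")
    T=c["T_tool_cam"]; R=Ro.from_euler("xyz",s["eef_rot"],degrees=True).as_matrix()
    u=cv2.undistortPoints(np.array([[px]],float),c["mtx"],None)[0,0]
    d=R@T[:3,:3]@np.array([u[0],u[1],1]); o=s["tcp_pos"]+R@T[:3,3]
    return o+d*(z-o[2])/d[2]
E
python3 - <<'E'
from h import *
for p in [(321,200),(168,199),(30,212)]: print(watz(p,.075))
E
```

```text
[0.56577579 0.29473089 0.075     ]
[0.55525731 0.18105044 0.075     ]
[0.55641068 0.07510358 0.075     ]
```

Wrist lid centres at (321,200), (168,199) and (30,212) match the earlier positions to within 2 mm. I'll lower onto the left cup.

>>> drive_tool(
  deltas=[
    [-0.2,-0.1,-2,0,0,0],
    [-0.2,-0.1,-4,0,0,0],
    [-0.2,-0.1,-6,0,0,0],
    [-0.2,-0.1,-8,0,0,0],
    [-0.2,-0.1,-10,0,0,0],
    [-0.2,-0.1,-11.5,0,0,0],
    [-0.2,-0.1,-12.5,0,0,0],
    [-0.2,-0.1,-12.5,0,0,0],
  ],
)

```text
time_s: 4.07
tcp_pos: [0.5644, 0.2957, 0.0395]
eef_rot: [-90.1, 0.1, -4.5]
contact_force: [-0.0, -0.7, 0.2]
gripper_width: 0.0701
```

>>> drive_tool(
  deltas=[
    [0,0,0,0,0,0],
    [0,0,0,0,0,0],
    [0,0,0,0,0,0],
    [0,0,0,0,0,0],
    [0,0,0,0,0,0],
    [0,0,0,0,0,0],
    [0,0,0,0,0,0],
    [0,0,0,0,0,0],
  ],
  claw=0.3,
  squeeze=30,
)

```text
time_s: 4.73
tcp_pos: [0.5662, 0.2965, 0.0429]
eef_rot: [-89.9, -0.1, -4.5]
contact_force: [-1.6, -0.8, 5.9]
gripper_width: 0.0546
```

>>> drive_tool(
  deltas=[
    [0,0,0.2,0,0,0],
    [0,0,0.5,0,0,0],
    [0,0,0.8,0,0,0],
    [0,0,1,0,0,0],
    [0,0,1,0,0,0],
    [0,0,1,0,0,0],
    [0,0,1,0,0,0],
    [0,0,1,0,0,0],
  ],
)

```text
time_s: 5.4
tcp_pos: [0.5655, 0.296, 0.0513]
eef_rot: [-90.0, 0.0, -4.5]
contact_force: [-0.4, -0.3, -3.9]
gripper_width: 0.0544
```

```bash
python3 - <<'E'
from h import *
f=[]
for i in range(6):
    imaging.capture("scene"); s=r.get_state(); f.append(s["contact_force"])
print(np.round(f,2), np.mean(f,0), s["moment"],s["gripper_width"],s["time_s"])
cv2.imwrite("pics/sc2.png",imaging.capture("scene")[90:290,150:450,::-1].repeat(2,0).repeat(2,1))
E
```

```text
[[ 0.63  0.3  -3.74]
 [ 0.04 -0.09 -4.2 ]
 [-0.88  0.09 -5.04]
 [ 0.15 -0.48 -4.59]
 [ 0.01  0.2  -3.86]
 [ 0.81  0.47 -4.22]] [ 0.12581577  0.08220484 -4.27350784] [ 0.02815879 -0.14857437 -0.02455732] 0.05428984153165277 5.7
```

View pics/sc2.png

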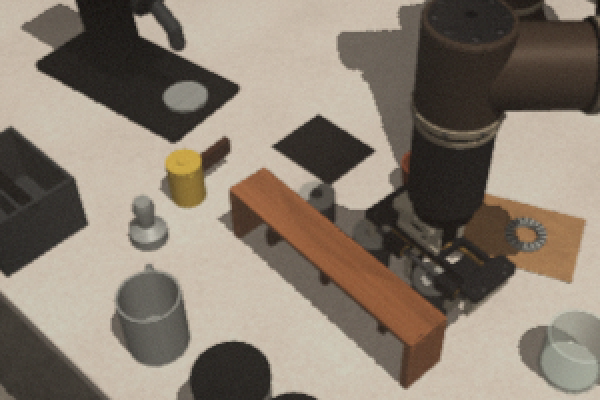

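The lift reads 4.3 N, against 1.6–2.2 N for a light cup, so the left cup is the heavy one. I'll draw it out along the rack's -x.

>>> drive_tool(
  deltas=[
    [-1,0.1,0,0,0,0],
    [-2.5,0.2,0,0,0,0],
    [-4,0.3,0,0,0,0],
    [-5.5,0.4,0,0,0,0],
    [-7,0.5,0,0,0,0],
    [-8,0.6,0,0,0,0],
    [-9,0.6,0.5,0,0,0],
    [-9.5,0.6,1.5,0,0,0],
  ],
  squeeze=45,
)

```text
time_s: 6.42
tcp_pos: [0.4688, 0.3015, 0.0661]
eef_rot: [-90.1, 0.1, -4.5]
contact_force: [-0.7, -0.5, -4.0]
gripper_width: 0.0537
```

>>> drive_tool(
  deltas=[
    [0,0,1.5,0,0,0],
    [0,0,3,0,0,0],
    [0,0,4.5,0,0,0],
    [0,0,6,0,0,0],
    [0,-1.5,7,0,0,0.1],
    [0,-4,7.5,0,0,0.2],
    [0,-6.5,7.5,0,0,0.3],
    [0,-9,7.5,0,0,0.4],
  ],
)

```text
time_s: 7.08
tcp_pos: [0.4709, 0.2116, 0.1432]
eef_rot: [-90.0, -0.1, 18.7]
contact_force: [-0.5, -1.2, -4.7]
gripper_width: 0.0539
```

>>> drive_tool(
  deltas=[
    [0,-2,0,0,0,0.1],
    [0,-4,0,0,0,0.2],
    [0,-6,0,0,0,0.3],
    [-0.5,-8,0,0,0,0.4],
    [-1,-10,0,0,0,0.5],
    [-1.5,-12,0,0,0,0.6],
    [-2,-14,0,0,0,0.7],
    [-2.5,-16,0,0,0,0.8],
  ],
)

```text
time_s: 7.75
tcp_pos: [0.4456, 0.0513, 0.1427]
eef_rot: [-90.1, -0.1, 64.5]
contact_force: [1.1, -0.6, -4.2]
gripper_width: 0.0542
```

>>> drive_tool(
  deltas=[
    [0,-1.5,0,0,0,0.1],
    [0,-3,0,0,0,0.2],
    [0,-4.5,0,0,0,0.3],
    [0,-6,0,0,0,0.4],
    [0,-7.5,0,0,0,0.5],
    [0,-8.5,0,0,0,0.58],
    [0,-9,0,0,0,0.58],
    [0,-9,0,0,0,0.58],
  ],
)

```text
time_s: 8.42
tcp_pos: [0.4458, -0.0386, 0.1423]
eef_rot: [-90.1, -0.0, 97.2]
contact_force: [0.4, 0.2, -3.2]
gripper_width: 0.0541
```

```bash
python3 - <<'E'
from h import *
s=r.get_state();print(s["tcp_pos"],s["eef_rot"],s["joints"],s["contact_force"])
cv2.imwrite("pics/sc3.png",imaging.capture("scene")[90:290,150:450,::-1].repeat(2,0).repeat(2,1))
cv2.imwrite("pics/t3.png",imaging.capture("top")[130:330,200:500,::-1].repeat(2,0).repeat(2,1))
E
```

```text
[ 0.4458043  -0.03855524  0.14234598] [-9.00637384e+01 -3.88523742e-03  9.72242501e+01] [ 2.04480656e+01  3.20502824e+00 -3.38115319e+01  1.35350800e-02
 -5.29205036e+01 -1.32319723e+01] [ 0.36444257  0.1603305  -3.16135068]
```

View pics/sc3.png

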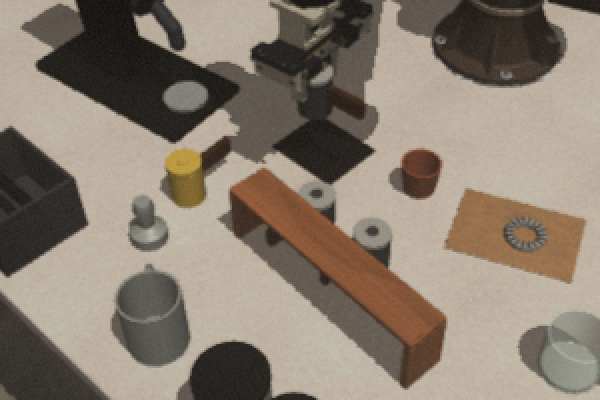

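View pics/t3.png

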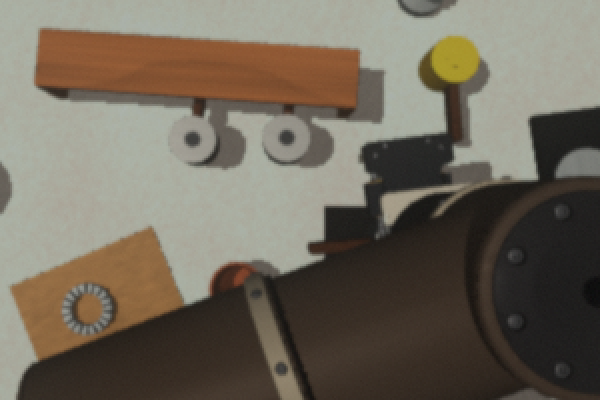

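The cup hangs level above the mat with its handle pointing at roughly 95°. I'll turn a little further, which leaves joint 6 room for the regrasp, and then lower it.

>>> drive_tool(
  deltas=[
    [0.5,0,-1,0,0,0.1],
    [0.5,0,-2.5,0,0,0.2],
    [0.5,0,-4,0,0,0.3],
    [0.5,0,-5.5,0,0,0.4],
    [0.5,0,-7,0,0,0.4],
    [0.5,0,-8.3,0,0,0.4],
    [0.5,0,-9,0,0,0.4],
    [0.5,0,-9.2,0,0,0.4],
  ],
)

```text
time_s: 9.18
tcp_pos: [0.4501, -0.0375, 0.0486]
eef_rot: [-89.9, -0.0, 120.3]
contact_force: [-0.2, -0.4, -3.9]
gripper_width: 0.0538
```

>>> drive_tool(
  deltas=[
    [0,0,-0.1,0,0,0],
    [0,0,-0.2,0,0,0],
    [0,0,-0.3,0,0,0],
    [0,0,-0.4,0,0,0],
    [0,0,-0.5,0,0,0],
    [0,0,-0.5,0,0,0],
    [0,0,-0.5,0,0,0],
    [0,0,-0.5,0,0,0],
  ],
)

```text
time_s: 9.85
tcp_pos: [0.4513, -0.0378, 0.0458]
eef_rot: [-90.1, 0.0, 120.4]
contact_force: [-2.7, 0.1, 7.6]
gripper_width: 0.0538
```

```bash
python3 - <<'E'
from h import *
f=[]
for i in range(3):
    im=imaging.capture("scene"); s=r.get_state(); f.append(s["contact_force"])
print(s["tcp_pos"],s["eef_rot"],s["joints"],np.round(f,1))
cv2.imwrite("pics/sc4.png",cv2.resize(im[100:200,240:390,::-1],(750,500),interpolation=cv2.INTER_CUBIC))
E
```

```text
[ 0.45131184 -0.03778356  0.04585245] [-9.00858181e+01  4.07716758e-02  1.20385781e+02] [ 20.2933836   11.7383299  -39.99910234   0.04061801 -38.1709399
  10.06051569] [[-2.5  1.7  8.8]
 [-3.1  0.7  7.9]
 [-2.5  0.4  7.7]]
```

View pics/sc4.png

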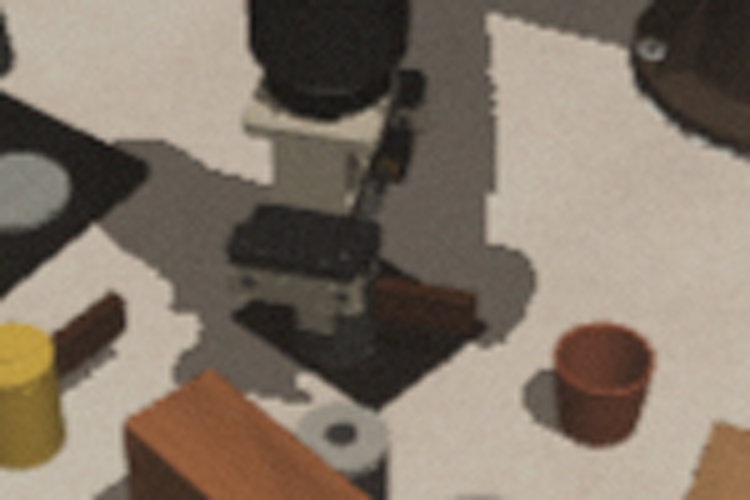

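The cup is resting on the mat and the force reading shows about 8 N of press. I'll let go and rise.

>>> drive_tool(
  deltas=[
    [0,0,0.1,0,0,0],
    [0,0,0.1,0,0,0],
    [0,0,0.1,0,0,0],
    [0,0,0.1,0,0,0],
    [0,0,0.1,0,0,0],
    [0,0,0.1,0,0,0],
    [0,0,0.1,0,0,0],
    [0,0,0.1,0,0,0],
  ],
  claw=0.85,
)

```text
time_s: 10.67
tcp_pos: [0.4506, -0.0378, 0.0455]
eef_rot: [-90.0, -0.0, 120.4]
contact_force: [-0.2, 0.6, 0.4]
gripper_width: 0.0746
```

>>> drive_tool(
  deltas=[
    [0,0,0.3,0,0,0],
    [0,0,1,0,0,0],
    [0,0,2,0,0,0],
    [0,0,3.5,0,0,0],
    [0,0,5.5,0,0,0],
    [0,0,7.5,0,0,0],
    [0,0,9.5,0,0,0],
    [0,0,11,0,0,0],
  ],
)

```text
time_s: 11.33
tcp_pos: [0.4511, -0.0378, 0.158]
eef_rot: [-90.1, 0.0, 120.4]
contact_force: [0.3, -0.5, -0.1]
gripper_width: 0.0745
```

```bash
python3 - <<'E'
from h import *
im=imaging.capture("scene"); cv2.imwrite("pics/sc5.png",cv2.resize(im[100:200,240:390,::-1],(750,500),interpolation=cv2.INTER_CUBIC))
s=r.get_state(); im=imaging.capture("wrist"); cv2.imwrite("pics/w5.png",im[:,:,::-1])
print(s["tcp_pos"],s["eef_rot"],s["joints"],s["contact_force"],s["time_s"])
for l in ["cup_a","cup_a_handle"]:
  for d in imaging.landmark_of("wrist",l)[:3]: print(l,d)
E
```

```text
[ 0.45255797 -0.03761615  0.16042922] [-90.31231803   0.12649161 120.41517736] [ 20.29597199   2.50864864 -31.84270608   0.08469691 -55.3189905
  10.07155735] [ 1.83132098e+00 -2.13195180e-03  3.56203492e+00] 11.3833
cup_a {'position': [174.9, 222.9], 'score': 0.92}
cup_a {'position': [324.1, 187.9], 'score': 0.87}
```

View pics/sc5.png

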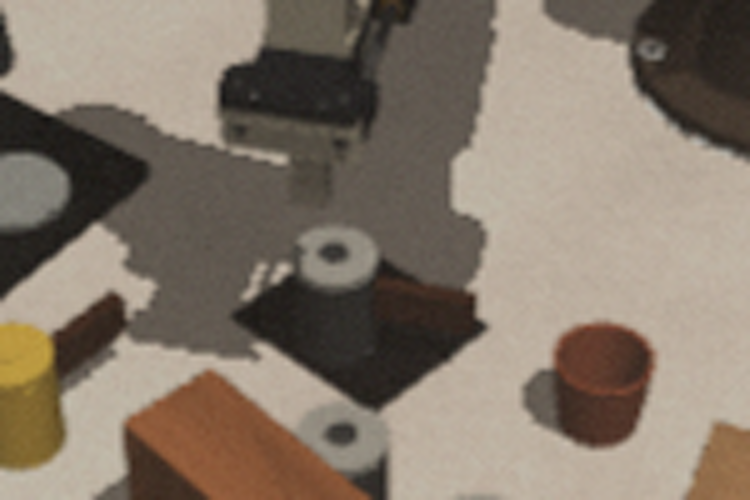

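View pics/w5.png

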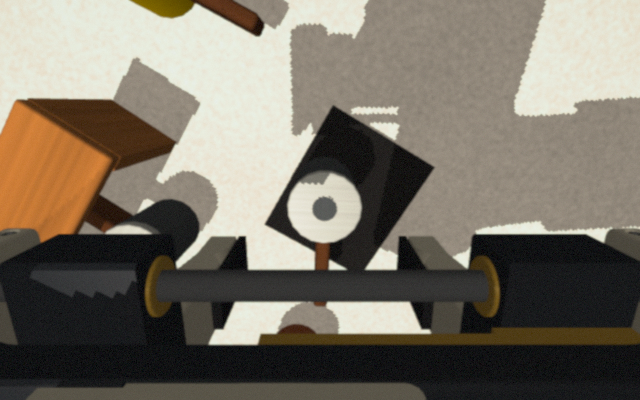

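The cup stands upright and free on the mat, with its lid at (325,208) and its handle running down to (321,300) in the wrist view.

```bash
python3 - <<'E'
from h import *
c=watz((325,208),.078)
a=watz((322.3,246),.063);b=watz((321,301),.063);print(c,a,b)
s=lambda x,y:((x+.5)/5-.5+240,(y+.5)/5-.5+100)
print(atz("scene",s(339,255),.078), atz("scene",s(474,291),.063))
for v in (a-c,b-c,b-a): print(np.degrees(np.arctan2(v[1],v[0])))
E
```

```text
[ 0.4480427 -0.037465   0.078    ] [ 0.43153661 -0.00545145  0.063     ] [0.40766637 0.03738608 0.063     ]
[ 0.45010736 -0.03268526  0.078     ] [0.40403977 0.03996941 0.063     ]
117.2754907877055
118.34340610622455
119.12774758395639
```

>>> drive_tool(
  deltas=[
    [-0.4,0.7,0,-0.08,-0.043,0],
    [-0.8,1.4,0,-0.16,-0.086,-0.01],
    [-1.2,2.1,0,-0.24,-0.129,-0.02],
    [-1.6,2.8,-1,-0.32,-0.172,-0.03],
    [-2.0,3.4,-2,-0.4,-0.215,-0.035],
    [-2.3,4.0,-3.5,-0.461,-0.248,-0.035],
    [-2.3,4.0,-5,-0.461,-0.248,-0.035],
    [-2.3,4.0,-6.5,-0.461,-0.248,-0.035],
  ],
  claw=0.5,
)

```text
time_s: 12.2
tcp_pos: [0.4381, 0.0136, 0.1024]
eef_rot: [-88.2, 29.5, 118.7]
contact_force: [-0.5, -0.5, -0.2]
gripper_width: 0.0441
```

```bash
python3 - <<'E'
from h import *
s=r.get_state();print(s["tcp_pos"],s["eef_rot"],s["joints"],s["contact_force"])
R=Ro.from_euler("xyz",s["eef_rot"],degrees=True).as_matrix();print(R)
print(s["tcp_pos"]-R[:,1]*.0188)
im=imaging.capture("wrist"); cv2.imwrite("pics/w6.png",im[:,:,::-1])
E
```

```text
[0.43806939 0.01355069 0.1024119 ] [-88.18565739  29.47612537 118.70896707] [ 48.55791394   6.1698093  -58.20553868  39.21487208 -45.6174129
 -53.09702242] [-0.47837542 -0.52718868 -0.18462915]
[[-0.41818326  0.20847932 -0.88411489]
 [ 0.76354364 -0.44656462 -0.46645595]
 [-0.49206085 -0.87012437  0.02756279]]
[0.43414997 0.0219461  0.11877023]
```

View pics/w6.png

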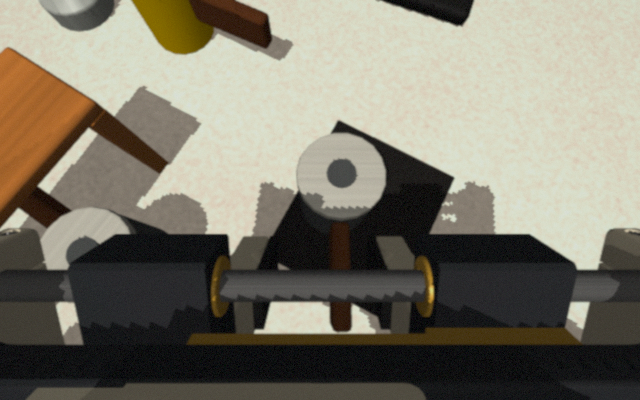

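Joint 3 hit its limit at -58.2°, so leaning the tool this way is out of reach. I'll regrasp the body and turn the cup so its handle points to about 85°. The lean then goes sideways and is reachable.

>>> drive_tool(
  deltas=[
    [0,0,2,0,0,0],
    [0,0,4,0.08,0.043,0],
    [0.4,-0.8,6,0.16,0.086,0],
    [0.8,-1.6,6.5,0.24,0.129,0.01],
    [1.2,-2.4,6.5,0.32,0.172,0.02],
    [1.8,-3.2,6.5,0.4,0.215,0.035],
    [2.3,-4.0,6.5,0.461,0.248,0.035],
    [2.3,-4.0,6.5,0.461,0.248,0.035],
  ],
  claw=0.85,
)

```text
time_s: 12.92
tcp_pos: [0.4621, -0.0311, 0.1684]
eef_rot: [-88.9, -0.8, 120.1]
contact_force: [1.5, 0.4, -0.0]
gripper_width: 0.0743
```

```bash
python3 - <<'E'
from h import *
s=r.get_state();print(s["tcp_pos"],s["eef_rot"],s["joints"],s["contact_force"],s["time_s"])
E
```

```text
[ 0.46207601 -0.03106196  0.1683792 ] [-88.89962117  -0.79799769 120.12680591] [ 20.08660397   4.06119687 -28.66214459  -0.69640859 -58.50125526
  10.41807381] [ 1.51365282  0.35062068 -0.02311072] 12.9167
```

```bash
python3 - <<'E'
from h import *
s=r.get_state()
R=Ro.from_euler("xyz",s["eef_rot"],degrees=True); T=Ro.from_euler("xyz",[-90,0,118.3],degrees=True)
print((T*R.inv()).as_rotvec(), (np.array([.4495,-.037,.045])-s["tcp_pos"])*100)
E
```

```text
[-0.00278271 -0.02356061 -0.03201602] [ -1.2576009   -0.59380425 -12.3379204 ]
```

>>> drive_tool(
  deltas=[
    [-0.6,-0.3,-1,0,-0.023,-0.03],
    [-1.2,-0.6,-2.5,0,-0.023,-0.03],
    [-1.2,-0.6,-4.5,0,-0.023,-0.03],
    [-1.2,-0.6,-6.5,0,-0.023,-0.03],
    [-1.2,-0.6,-8.5,0,-0.023,-0.03],
    [-1.2,-0.6,-10.5,0,-0.023,-0.03],
    [-1.2,-0.6,-11.8,0,-0.023,-0.03],
    [-1.2,-0.6,-12.2,0,-0.023,-0.03],
  ],
)

```text
time_s: 13.58
tcp_pos: [0.4461, -0.0354, 0.0439]
eef_rot: [-89.7, 0.1, 118.6]
contact_force: [-0.6, -0.0, -0.4]
gripper_width: 0.0741
```

>>> drive_tool(
  deltas=[
    [0,0,0,0,0,0],
    [0,0,0,0,0,0],
    [0,0,0,0,0,0],
    [0,0,0,0,0,0],
    [0,0,0,0,0,0],
    [0,0,0,0,0,0],
    [0,0,0,0,0,0],
    [0,0,0,0,0,0],
  ],
  claw=0.3,
  squeeze=35,
)

```text
time_s: 14.25
tcp_pos: [0.4494, -0.0345, 0.047]
eef_rot: [-90.1, 0.1, 118.7]
contact_force: [-0.9, 2.3, 8.1]
gripper_width: 0.0546
```

>>> drive_tool(
  deltas=[
    [0,0,0.5,0,0,0],
    [0,0,1.5,0,0,0],
    [0,0,1.5,0,0,-0.1],
    [0,0,1.5,0,0,-0.2],
    [0,0,1.5,0,0,-0.3],
    [0,0,1.5,0,0,-0.4],
    [0,0,1.5,0,0,-0.5],
    [0,0,1.5,0,0,-0.58],
  ],
)

```text
time_s: 14.92
tcp_pos: [0.4477, -0.035, 0.0609]
eef_rot: [-89.9, 0.1, 85.1]
contact_force: [0.7, -0.8, -4.0]
gripper_width: 0.0541
```

>>> drive_tool(
  deltas=[
    [0.3,0,-0.4,0,0,0],
    [0.3,0,-0.8,0,0,0],
    [0.3,0,-1.1,0,0,0],
    [0.3,0,-1.3,0,0,0],
    [0.3,0,-1.45,0,0,0],
    [0.3,0,-1.5,0,0,0],
    [0.3,0,-1.5,0,0,0],
    [0.3,0,-1.5,0,0,0],
  ],
)

```text
time_s: 15.58
tcp_pos: [0.4511, -0.035, 0.0469]
eef_rot: [-89.9, 0.2, 85.5]
contact_force: [-7.1, 1.0, 13.7]
gripper_width: 0.0547
```

>>> drive_tool(
  deltas=[
    [0,0,0.1,0,0,0],
    [0,0,0.1,0,0,0],
    [0,0,0.1,0,0,0],
    [0,0,0.1,0,0,0],
    [0,0,0.1,0,0,0],
    [0,0,0.1,0,0,0],
    [0,0,0.1,0,0,0],
    [0,0,0.1,0,0,0],
  ],
  claw=0.85,
)

```text
time_s: 16.25
tcp_pos: [0.4517, -0.0348, 0.0471]
eef_rot: [-90.0, 0.1, 85.4]
contact_force: [-1.0, -0.2, -0.4]
gripper_width: 0.0745
```

>>> drive_tool(
  deltas=[
    [0,0,0.3,0,0,0],
    [0,0,1,0,0,0],
    [0,0,2,0,0,0],
    [0,0,3.5,0,0,0],
    [0,0,5.5,0,0,0],
    [0,0,7.5,0,0,0],
    [0,0,9.5,0,0,0],
    [0,0,11,0,0,0],
  ],
)

```text
time_s: 16.92
tcp_pos: [0.4521, -0.0347, 0.1595]
eef_rot: [-90.1, 0.1, 85.4]
contact_force: [0.9, 0.2, 0.0]
gripper_width: 0.0745
```

```bash
python3 - <<'E'
from h import *
imaging.capture("top")
s=r.get_state(); im=imaging.capture("wrist"); cv2.imwrite("pics/w7.png",im[:,:,::-1])
print(s["tcp_pos"],s["eef_rot"],s["joints"],s["contact_force"],s["time_s"])
E
```

```text
[ 0.45361601 -0.03449336  0.16200888] [-9.02900130e+01  3.93518757e-02  8.54662813e+01] [ 20.73365063   2.51745002 -31.64186521   0.19316744 -55.59536659
 -25.37607472] [ 2.25865751 -0.3402847   2.98006999] 16.9667
```

View pics/w7.png

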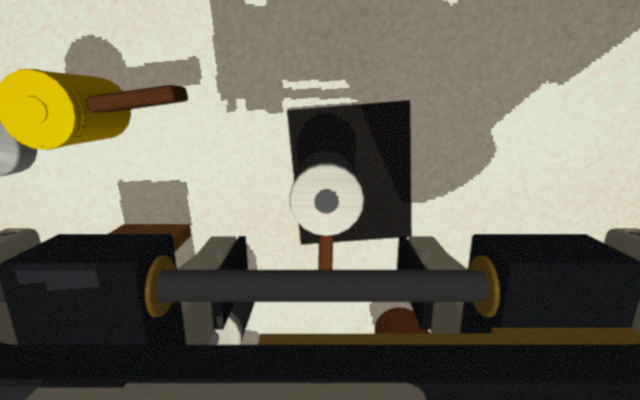

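```bash
python3 - <<'E'
from h import *
c=watz((326,202),.078);a=watz((326,240),.063);b=watz((325.3,265),.063);print(c,a,b)
for v in (a-c,b-c,b-a): print(np.degrees(np.arctan2(v[1],v[0])))
im=imaging.capture("top"); cv2.imwrite("pics/t7.png",cv2.resize(im[180:320,300:475,::-1],(750,600)))
E
```

```text
[ 0.45012904 -0.03599749  0.078     ] [ 4.52771563e-01 -1.92413146e-04  6.30000000e-02] [0.45500263 0.02155305 0.063     ]
85.77905577879294
85.15953264825797
84.14198775813989
```

View pics/t7.png

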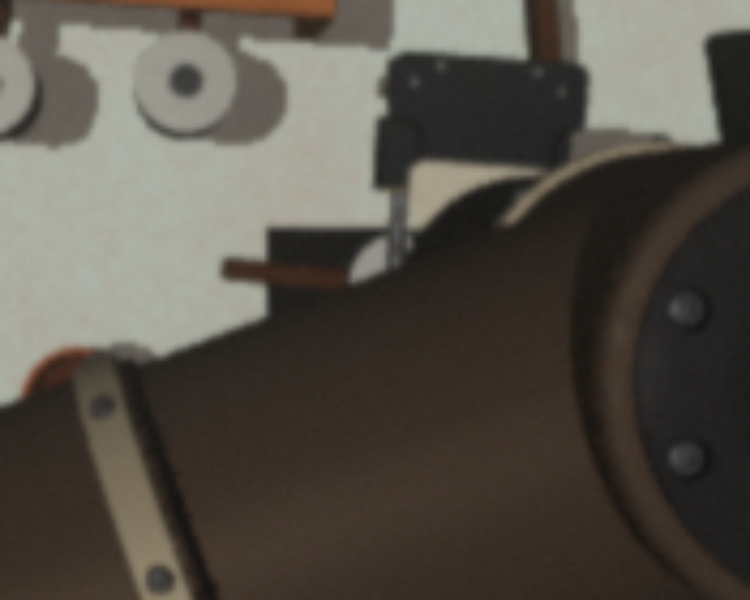

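The body grip is fine, but with the tool leaning, the gripper body would overlap the neighbouring rack cup. I'll shift the heavy cup about 33 mm in -y on the mat first.

>>> drive_tool(
  deltas=[
    [-0.1,-0.1,-2,0,0,0],
    [-0.2,-0.1,-4,0,0,0],
    [-0.2,-0.1,-6,0,0,0],
    [-0.2,-0.1,-8,0,0,0],
    [-0.2,-0.1,-9.5,0,0,0],
    [-0.2,-0.1,-10.7,0,0,0],
    [-0.2,-0.1,-11.1,0,0,0],
    [-0.2,-0.1,-11.1,0,0,0],
  ],
)

```text
time_s: 17.73
tcp_pos: [0.4485, -0.0362, 0.0449]
eef_rot: [-89.8, 0.2, 85.4]
contact_force: [-0.5, 0.3, 0.4]
gripper_width: 0.0744
```

>>> drive_tool(
  deltas=[
    [0,0,0,0,0,0],
    [0,0,0,0,0,0],
    [0,0,0,0,0,0],
    [0,0,0,0,0,0],
    [0,0,0,0,0,0],
    [0,0,0,0,0,0],
    [0,0,0.3,0,0,0],
    [0,0,0.8,0,0,0],
  ],
  claw=0.3,
)

```text
time_s: 18.4
tcp_pos: [0.4482, -0.0361, 0.0536]
eef_rot: [-89.8, 0.2, 85.4]
contact_force: [-0.6, -0.0, -5.1]
gripper_width: 0.0544
```

>>> drive_tool(
  deltas=[
    [0,-0.6,0.4,0,0,0],
    [-0.1,-1.6,0.4,0,0,0],
    [-0.3,-2.6,0.4,0,0,0],
    [-0.3,-3.3,0.4,0,0,0],
    [-0.3,-3.3,0,0,0,0],
    [-0.3,-3.3,-0.4,0,0,0],
    [-0.3,-3.3,-0.7,0,0,0],
    [-0.3,-3.3,-0.7,0,0,0],
  ],
)

```text
time_s: 19.07
tcp_pos: [0.4464, -0.0691, 0.0469]
eef_rot: [-89.9, 0.2, 85.4]
contact_force: [-1.0, -2.7, 0.8]
gripper_width: 0.0541
```

>>> drive_tool(
  deltas=[
    [0,0,-0.05,0,0,0],
    [0,0,-0.05,0,0,0],
    [0,0,-0.05,0,0,0],
    [0,0,-0.05,0,0,0],
    [0,0,-0.05,0,0,0],
    [0,0,-0.05,0,0,0],
    [0,0,-0.05,0,0,0],
    [0,0,-0.05,0,0,0],
  ],
  claw=0.85,
)

```text
time_s: 19.73
tcp_pos: [0.4467, -0.0687, 0.0466]
eef_rot: [-90.0, 0.1, 85.4]
contact_force: [-0.0, -0.7, -0.1]
gripper_width: 0.0742
```

>>> drive_tool(
  deltas=[
    [0,0,0.3,0,0,0],
    [0,0,1,0,0,0],
    [0,0,2,0,0,0],
    [0,0,3.5,0,0,0],
    [0,0,5.5,0,0,0],
    [0,0,7.5,0,0,0],
    [0,0,9.5,0,0,0],
    [0,0,11,0,0,0],
  ],
)

```text
time_s: 20.4
tcp_pos: [0.4471, -0.0688, 0.1591]
eef_rot: [-90.1, 0.1, 85.4]
contact_force: [0.1, 0.5, 0.4]
gripper_width: 0.0743
```

```bash
python3 - <<'E'
from h import *
imaging.capture("top")
s=r.get_state(); im=imaging.capture("wrist"); cv2.imwrite("pics/w8.png",im[:,:,::-1])
print(s["tcp_pos"],s["eef_rot"],s["joints"],s["contact_force"],s["time_s"])
E
```

```text
[ 0.44861634 -0.06867498  0.16150831] [-9.02962570e+01  6.31854375e-02  8.54612005e+01] [ 16.4480093    2.43124534 -31.81164112   0.20032342 -55.50330188
 -21.09973476] [ 1.52204682 -0.54411612  3.40133308] 20.45
```

View pics/w8.png

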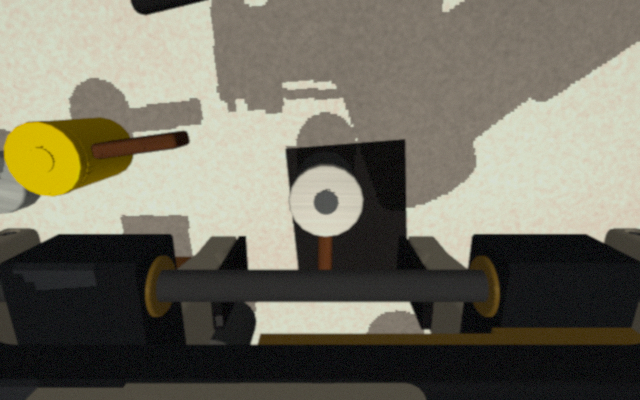

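>>> drive_tool(
  deltas=[
    [0,0.7,0,-0.087,0.007,0],
    [0,1.4,0,-0.174,0.014,0],
    [0,2.1,0,-0.261,0.021,0],
    [0.1,2.8,-1,-0.348,0.028,0],
    [0.1,3.6,-2,-0.435,0.035,0],
    [0.2,4.3,-3.5,-0.522,0.043,0],
    [0.2,4.3,-5,-0.522,0.043,0],
    [0.2,4.3,-6.5,-0.522,0.043,0],
  ],
  claw=0.5,
  squeeze=60,
)

```text
time_s: 21.17
tcp_pos: [0.4485, -0.0247, 0.0902]
eef_rot: [-89.8, 30.2, 85.7]
contact_force: [0.0, 0.2, -0.4]
gripper_width: 0.0438
```

```bash
python3 - <<'E'
from h import *
imaging.capture("top")
s=r.get_state();print(s["tcp_pos"],s["eef_rot"],s["joints"],s["contact_force"])
R=Ro.from_euler("xyz",s["eef_rot"],degrees=True).as_matrix();print(R)
im=imaging.capture("wrist"); cv2.imwrite("pics/w9.png",im[:,:,::-1])
c=imaging.get_calibration("wrist")
E
```

```text
[ 0.44721352 -0.02583016  0.08829557] [-89.63381577  30.29647342  85.63273003] [ 39.99019614  15.57550069 -45.18621571  25.90424702 -54.62626005
 -64.35168876] [-0.10521901 -0.47709766 -2.65808656]
[[ 0.06574946 -0.04478719 -0.99683054]
 [ 0.86091957 -0.50251275  0.07936267]
 [-0.50447448 -0.86340897  0.00551823]]
```

View pics/w9.png

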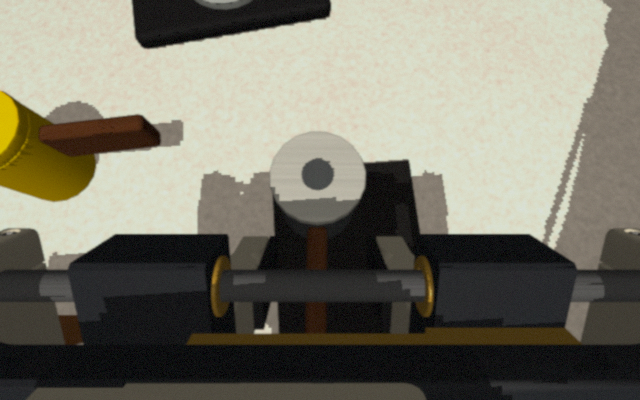

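The handle is centred between the fingers to within about 2 mm (column 317 against 322). I'll descend and grip.

>>> drive_tool(
  deltas=[
    [0.1,0,-1,0,0,0],
    [0.2,0,-2,0,0,0],
    [0.2,0,-3,0,0,0],
    [0.2,0,-4,0,0,0],
    [0.2,0,-4.8,0,0,0],
    [0.2,0,-5.4,0,0,0],
    [0.2,0,-5.6,0,0,0],
    [0.2,0,-5.6,0,0,0],
  ],
)

```text
time_s: 21.93
tcp_pos: [0.4506, -0.026, 0.0357]
eef_rot: [-89.9, 30.1, 85.4]
contact_force: [0.0, -0.7, -0.2]
gripper_width: 0.0436
```

```bash
python3 - <<'E'
from h import *
im=imaging.capture("scene"); cv2.imwrite("pics/sc10.png",cv2.resize(im[80:205,240:390,::-1],(720,600),interpolation=cv2.INTER_CUBIC))
s=r.get_state();print(s["tcp_pos"],s["eef_rot"],s["contact_force"])
E
```

```text
[ 0.45074343 -0.02587586  0.03588671] [-89.89198102  30.13543593  85.42595249] [-0.58772972 -0.4884044  -0.43282774]
```

View pics/sc10.png

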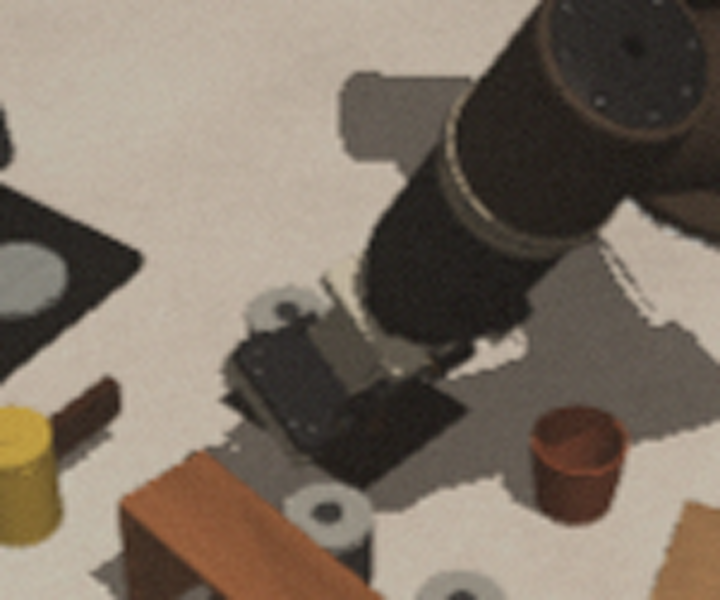

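>>> drive_tool(
  deltas=[
    [0,0,-0.2,0,0,0],
    [0,0,-0.2,0,0,0],
    [0,0,-0.2,0,0,0],
    [0,0,-0.2,0,0,0],
    [0,0,-0.2,0,0,0],
    [0,0,-0.2,0,0,0],
    [0,0,-0.2,0,0,0],
    [0,0,-0.2,0,0,0],
  ],
  claw=0,
  squeeze=60,
)

```text
time_s: 22.65
tcp_pos: [0.4506, -0.0257, 0.0337]
eef_rot: [-89.9, 30.1, 85.4]
contact_force: [-1.5, 1.8, 2.0]
gripper_width: 0.0115
```

>>> drive_tool(
  deltas=[
    [0,0,0.1,0,0,0],
    [0,0,0.3,0,0,0],
    [0,0,0.6,0,0,0],
    [0,0,1,0,0,0],
    [0,0,1.5,0,0,0],
    [0,0,2,0,0,0],
    [0,0,2.5,0,0,0],
    [0,0,2.5,0,0,0],
  ],
)

```text
time_s: 23.32
tcp_pos: [0.4512, -0.0253, 0.0596]
eef_rot: [-90.0, 30.1, 85.4]
contact_force: [0.1, -0.1, -4.3]
gripper_width: 0.0118
```

```bash
python3 - <<'E'
from h import *
im=imaging.capture("scene"); cv2.imwrite("pics/sc11.png",cv2.resize(im[80:205,240:390,::-1],(720,600),interpolation=cv2.INTER_CUBIC))
im=imaging.capture("wrist"); cv2.imwrite("pics/w11.png",im[:,:,::-1])
s=r.get_state();print(s["tcp_pos"],s["eef_rot"],s["contact_force"],s["moment"],s["gripper_width"])
E
```

```text
[ 0.45082293 -0.02554572  0.05887618] [-89.93593827  30.08066306  85.40947695] [-0.31532126  0.30400041 -3.97267387] [ 2.74676167 -0.31367169 -0.03621782] 0.011657905455707456
```

View pics/sc11.png

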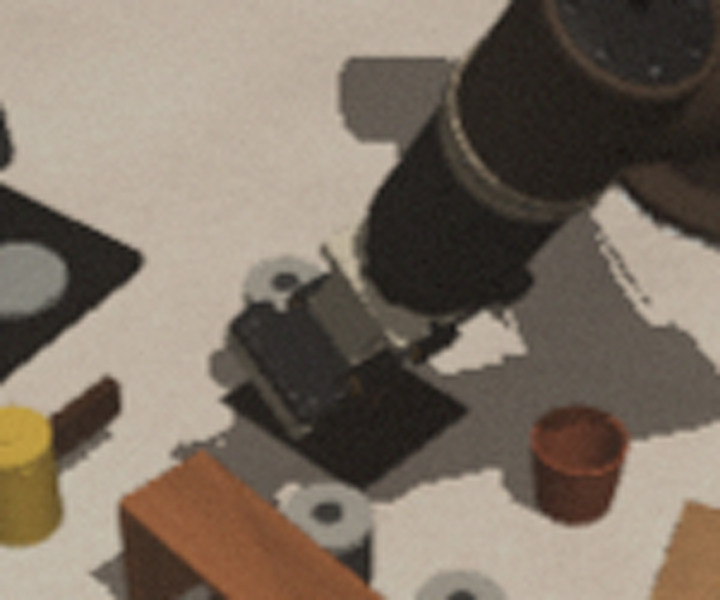

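View pics/w11.png

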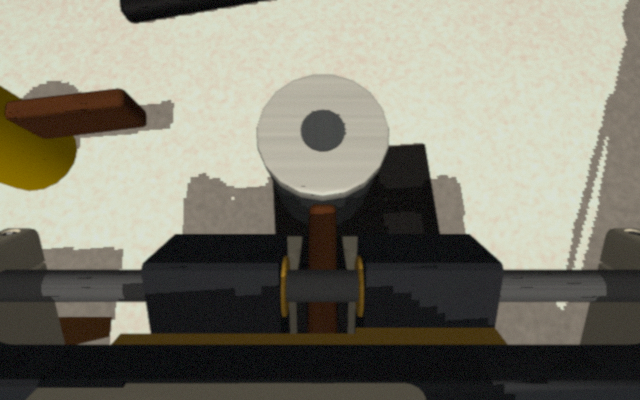

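```bash
cat >> h.py <<'E'
def wproj(X,s=None):
    s=s or r.get_state(); c=imaging.get_calibration("wrist"); T=c["T_tool_cam"]
    R=Ro.from_euler("xyz",s["eef_rot"],degrees=True).as_matrix()
    Xt=R.T@(np.asarray(X)-s["tcp_pos"]); Xc=T[:3,:3].T@(Xt-T[:3,3]); p=c["mtx"]@Xc; return p[:2]/p[2]
E
python3 - <<'E'
from h import *
s=r.get_state(); R=Ro.from_euler("xyz",s["eef_rot"],degrees=True).as_matrix()
# grasp-time geometry: tcp (.4506,-.0257,.0337+-) cup axis (.4460?,-.070), bottom .003 ; lift = s z - .0337
lift=s["tcp_pos"][2]-.0337
h=np.array([np.cos(np.radians(85.3)),np.sin(np.radians(85.3)),0])
g=s["tcp_pos"]-R[:,1]*.0188
ax=np.cross(h,[0,0,1]) # droop axis
for D in (.052,.054,.056):
  for t in (-4,0,4,8):
    Q=Ro.from_rotvec(np.cross([0,0,1],-h)*np.radians(t)).as_matrix() # z leans toward -h = droop
    out=[]
    for P in [[-D,.0,0],[-D-.027,0,0],[-D+.027,0,0]]:
        X=g+Q@(h*P[0]+np.array([0,0,.078+lift-g[2]])); out.append(np.round(wproj(X,s),0))
    print(D,t,out)
print(g)
E
```

```text
0.052 -4 [array([321., 137.]), array([321.,  74.]), array([321., 204.])]
0.052 0 [array([321., 136.]), array([321.,  77.]), array([321., 200.])]
0.052 4 [array([321., 135.]), array([321.,  81.]), array([321., 197.])]
0.052 8 [array([321., 136.]), array([321.,  85.]), array([321., 194.])]
0.054 -4 [array([321., 132.]), array([321.,  69.]), array([321., 199.])]
0.054 0 [array([321., 131.]), array([321.,  73.]), array([321., 195.])]
0.054 4 [array([321., 131.]), array([321.,  77.]), array([321., 192.])]
0.054 8 [array([321., 132.]), array([321.,  82.]), array([321., 189.])]
0.056 -4 [array([321., 127.]), array([321.,  65.]), array([321., 194.])]
0.056 0 [array([321., 127.]), array([321.,  69.]), array([321., 190.])]
0.056 4 [array([321., 127.]), array([321.,  73.]), array([321., 187.])]
0.056 8 [array([321., 128.]), array([321.,  78.]), array([321., 185.])]
[ 0.45159804 -0.01615472  0.0751442 ]
```

The cup is held level with no droop: the lid is centred at row 131, and zero tilt predicts 131. I'll carry it in front of the pan and turn it to the grinder's axis.

>>> drive_tool(
  deltas=[
    [0.3,-0.5,0.5,0,0,0.02],
    [0.8,-1.3,0.5,0,0,0.05],
    [1.4,-2.3,0.5,0,0,0.08],
    [2.0,-3.3,0.5,0,0,0.11],
    [2.6,-4.3,0.5,0,0,0.14],
    [3.1,-5.2,0.5,0,0,0.17],
    [3.5,-5.8,0.5,0,0,0.2],
    [3.6,-6.0,0.5,0,0,0.204],
  ],
)

```text
time_s: 24.08
tcp_pos: [0.4859, -0.0873, 0.0636]
eef_rot: [-89.8, 30.2, 97.2]
contact_force: [0.5, -0.7, -4.4]
gripper_width: 0.0121
```

```bash
python3 - <<'E'
from h import *
im0=imaging.capture("scene"); cv2.imwrite("pics/sc12.png",cv2.resize(im0[60:200,190:365,::-1],(750,600),interpolation=cv2.INTER_CUBIC))
im=imaging.capture("wrist"); cv2.imwrite("pics/w12.png",im[:,:,::-1])
s=r.get_state();print(s["tcp_pos"],s["eef_rot"],s["joints"],s["contact_force"],s["moment"])
R=Ro.from_euler("xyz",s["eef_rot"],degrees=True).as_matrix();print(R)
E
```

```text
[ 0.48613109 -0.08664242  0.06367137] [-89.85358958  30.14870501  97.07203732] [ 29.41984707  16.0052366  -53.20410147  43.54698324 -42.28641265
 -60.61092904] [-0.10345913  0.30353354 -3.76551601] [ 2.73182161e+00  2.53519194e-01 -1.97866991e-03]
[[-0.10646246  0.059299   -0.99254691]
 [ 0.85814609 -0.49873795 -0.12184312]
 [-0.50224599 -0.86472197  0.00220967]]
```

View pics/sc12.png

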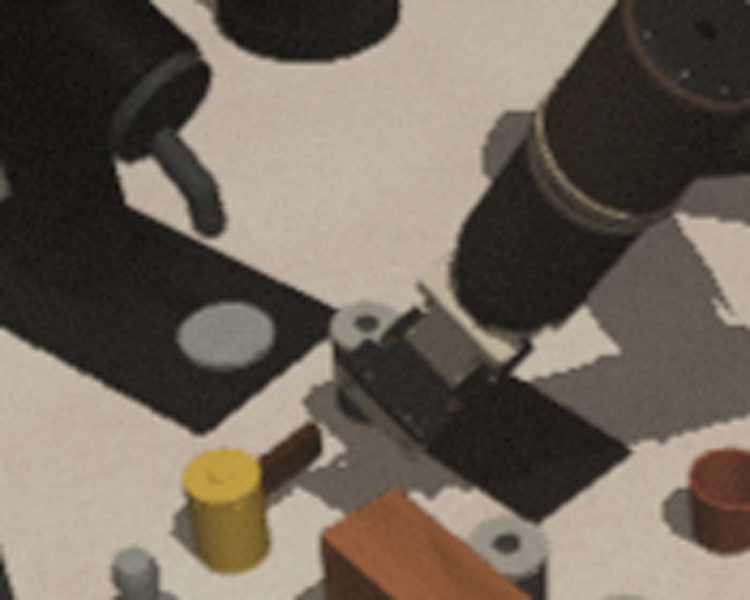

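View pics/w12.png

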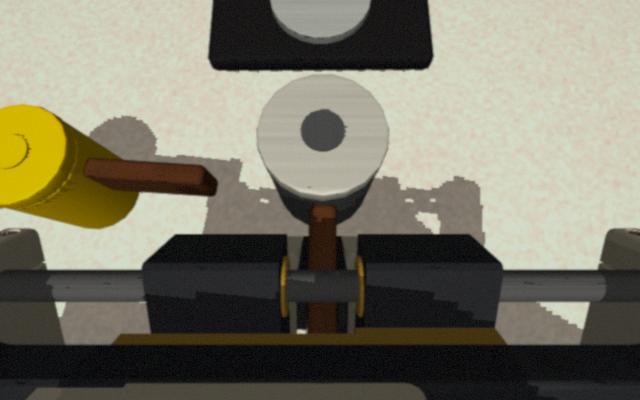

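```bash
python3 - <<'E'
from h import *
s=r.get_state(); s["tcp_pos"]=np.array([.486,-.0869,.0636])
h=np.array([-.122,.9926,0])
e=watz((320,38),.026,s); print("edge",e, "ctr",e-.038*h)
e=watz((273,10),.026,s); f=watz((370,10),.026,s); print(e,f,(e+f)/2)
print("lid",watz((323,130.5),.0332+.075,s))
# scene lid: crop scale 750/175
k=750/175; q=lambda x,y:((x+.5)/k-.5+190,(y+.5)/k-.5+60)
print("lid scene",atz("scene",q(366,322),.108),"pan scene",atz("scene",q(226,335),.026),"spout tip at z.121",atz("scene",q(210,228),.121))
E
```

```text
edge [ 0.50592663 -0.24144524  0.026     ] ctr [ 0.51056263 -0.27916404  0.026     ]
[ 0.54310141 -0.2610892   0.026     ] [ 0.47248822 -0.26986128  0.026     ] [ 0.50779482 -0.26547524  0.026     ]
lid [ 0.49068255 -0.13121319  0.1082    ]
lid scene [ 0.49069594 -0.13397151  0.108     ] pan scene [ 0.51369523 -0.27839086  0.026     ] spout tip at z.121 [ 0.5065657  -0.28813787  0.121     ]
```

All estimates put the pan at (0.511, -0.279) and the cup's lid at (0.491, -0.132). I'll go in level, about 14.7 cm.

>>> drive_tool(
  deltas=[
    [0.1,-0.4,0,0,0,0],
    [0.2,-1.3,0,0,0,0],
    [0.3,-2.4,0,0,0,0],
    [0.5,-3.6,0,0,0,0],
    [0.65,-4.8,0,0,0,0],
    [0.8,-6,0,0,0,0],
    [0.95,-7,0,0,0,0],
    [1.0,-7.4,0,0,0,0],
  ],
)

```text
time_s: 24.85
tcp_pos: [0.4963, -0.1611, 0.0635]
eef_rot: [-89.8, 30.1, 97.1]
contact_force: [-0.0, 0.1, -3.6]
gripper_width: 0.0115
```

>>> drive_tool(
  deltas=[
    [0.1,-0.4,0,0,0,0],
    [0.2,-1.2,0,0,0,0],
    [0.3,-2.2,0,0,0,0],
    [0.5,-3.4,0,0,0,0],
    [0.65,-4.6,0,0,0,0],
    [0.8,-5.7,0,0,0,0],
    [0.95,-6.7,0,0,0,0],
    [1.0,-7.3,0,0,0,0],
  ],
)

```text
time_s: 25.52
tcp_pos: [0.5067, -0.2336, 0.0635]
eef_rot: [-89.9, 30.1, 97.1]
contact_force: [0.4, 0.5, -4.8]
gripper_width: 0.0117
```

```bash
python3 - <<'E'
from h import *
im0=imaging.capture("scene"); cv2.imwrite("pics/sc13.png",cv2.resize(im0[60:200,190:365,::-1],(750,600),interpolation=cv2.INTER_CUBIC))
im=imaging.capture("wrist"); cv2.imwrite("pics/w13.png",im[:,:,::-1])
s=r.get_state();print(s["tcp_pos"],s["eef_rot"],s["joints"],s["contact_force"],s["moment"])
E
```

```text
[ 0.50628901 -0.23355242  0.06348293] [-89.86119651  30.13187404  97.07370205] [  5.16290306  16.34639955 -55.15332468  62.53256179 -34.44008709
 -55.64690624] [-1.13637869  0.01036798 -4.32861651] [ 2.74030209e+00  3.29931318e-01 -1.82507401e-03]
```

View pics/sc13.png

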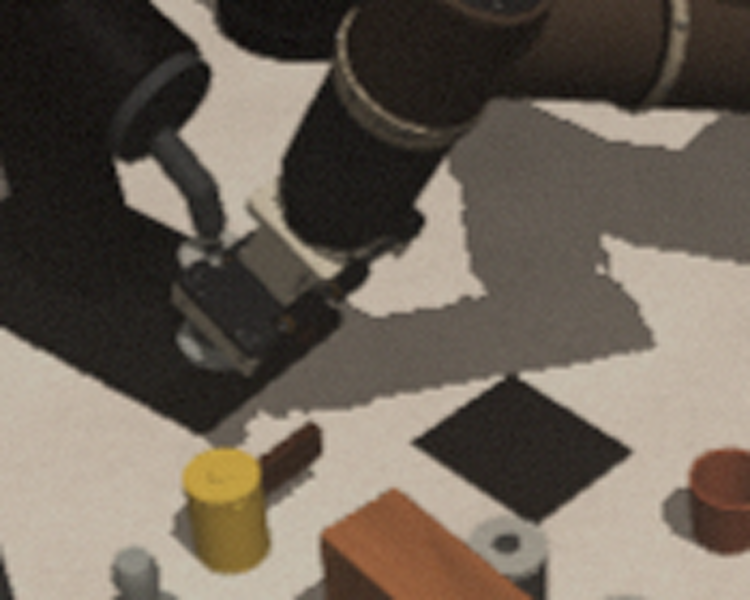

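View pics/w13.png

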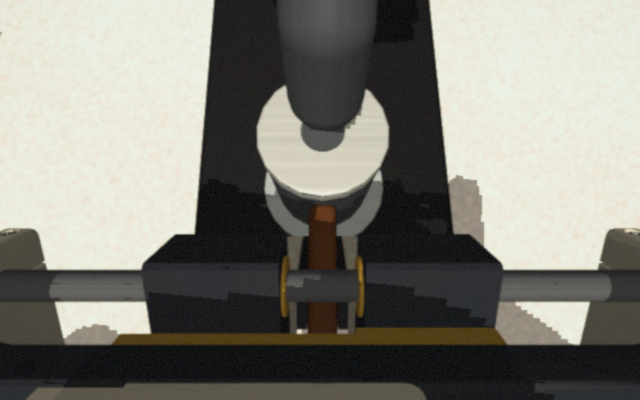

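```bash
python3 - <<'E'
from h import *
s=r.get_state(); h=np.array([-.122,.9926,0])
print("pan by front edge",watz((324,236),.026,s)-.038*h,"lid",watz((323,130.5),.108,s))
for c in [(.511,-.279,.026),(.511,-.276,.026),(.511,-.282,.026)]: print(c,wproj(np.array(c)+.038*h,s),wproj(np.array(c)+.038*np.array([.9926,.122,0]),s),wproj(np.array(c)-.038*np.array([.9926,.122,0]),s))
E
```

```text
pan by front edge [ 0.51085666 -0.28474435  0.026     ] lid [ 0.51097614 -0.27791169  0.108     ]
(0.511, -0.279, 0.026) [322.62987907 245.28942026] [262.88847327 185.42150157] [382.28800497 185.47222191]
(0.511, -0.276, 0.026) [322.02938062 250.20576927] [262.11186798 189.92478283] [381.9149893  189.97368478]
(0.511, -0.282, 0.026) [323.22616757 240.40753863] [263.65986583 180.94844724] [382.65851798 181.0009605 ]
```

```bash
python3 - <<'E'
from h import *
im=cv2.imread("pics/w13.png"); cv2.imwrite("pics/w13c.png",cv2.resize(im[150:260,240:410],(774,500),interpolation=cv2.INTER_CUBIC))
E
```

```text
(no output)
```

View pics/w13c.png

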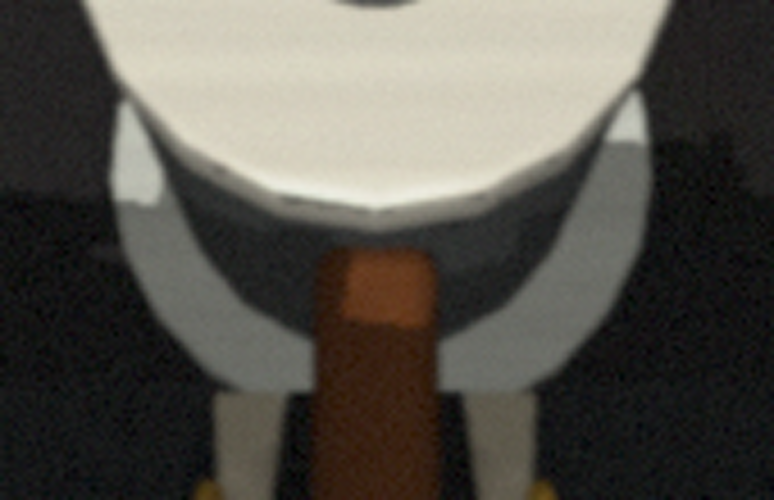

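The pan rim shows evenly on both sides of the cup (columns 265 and 383, widest near row 187). That agrees with the pan centre within a few millimetres, so I'll lower it.

>>> drive_tool(
  deltas=[
    [0,-0.1,-0.1,0,0,0],
    [0,-0.1,-0.2,0,0,0],
    [0,-0.1,-0.3,0,0,0],
    [0,-0.1,-0.4,0,0,0],
    [0,-0.1,-0.5,0,0,0],
    [0,-0.1,-0.6,0,0,0],
    [0,-0.1,-0.65,0,0,0],
    [0,-0.1,-0.65,0,0,0],
  ],
)

```text
time_s: 26.28
tcp_pos: [0.5066, -0.2337, 0.057]
eef_rot: [-89.9, 30.1, 97.1]
contact_force: [-0.1, 0.2, -5.1]
gripper_width: 0.0116
```

```bash
python3 - <<'E'
from h import *
f=[]
for i in range(3):
    imaging.capture("scene"); s=r.get_state(); f.append(s["contact_force"])
print(s["tcp_pos"],np.round(f,1),s["moment"])
E
```

```text
[ 0.50666351 -0.23376767  0.05713167] [[-0.9 -0.3 -3.5]
 [-0.2  0.  -3.9]
 [-0.4 -0.3 -5.4]] [2.70046097 0.32220994 0.02799132]
```

Still carrying the full weight, so I'll go down in small steps.

>>> drive_tool(
  deltas=[
    [0,0,-0.03,0,0,0],
    [0,0,-0.06,0,0,0],
    [0,0,-0.1,0,0,0],
    [0,0,-0.13,0,0,0],
    [0,0,-0.16,0,0,0],
    [0,0,-0.2,0,0,0],
    [0,0,-0.2,0,0,0],
    [0,0,-0.2,0,0,0],
  ],
)

```text
time_s: 27.1
tcp_pos: [0.5072, -0.2341, 0.0567]
eef_rot: [-90.0, 30.2, 97.1]
contact_force: [-5.5, 6.0, 10.7]
gripper_width: 0.0117
```

```bash
python3 - <<'E'
from h import *
f=[]
for i in range(3):
    im=imaging.capture("scene"); s=r.get_state(); f.append(s["contact_force"])
print(s["tcp_pos"],np.round(f,1),s["moment"])
im=imaging.capture("wrist"); cv2.imwrite("pics/w14.png",im[:,:,::-1])
E
```

```text
[ 0.50723329 -0.23412518  0.05665424] [[-5.5  5.4 11. ]
 [-4.7  5.7  9.6]
 [-5.7  7.  11.6]] [ 1.49262123  1.72412961 -0.96077302]
```

View pics/w14.png

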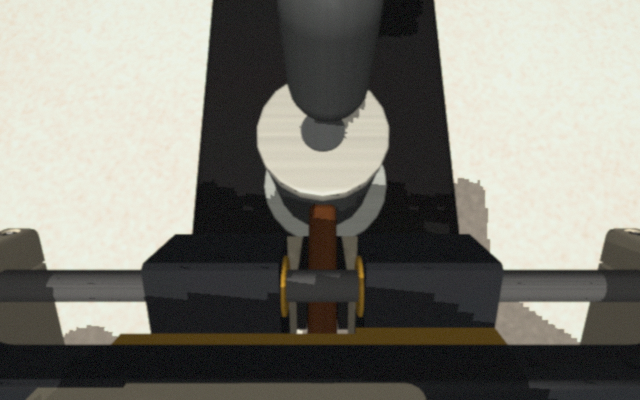

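Contact is made with about 15 N of press. I'll ease up 1.5 mm, then open.

>>> drive_tool(
  deltas=[
    [0,0,0.05,0,0,0],
    [0,0,0.1,0,0,0],
    [0,0,0.13,0,0,0],
    [0,0,0.15,0,0,0],
    [0,0,0.15,0,0,0],
    [0,0,0.15,0,0,0],
    [0,0,0.15,0,0,0],
    [0,0,0.15,0,0,0],
  ],
)

```text
time_s: 27.97
tcp_pos: [0.5069, -0.2338, 0.0567]
eef_rot: [-89.9, 30.1, 97.1]
contact_force: [1.3, -1.0, -1.1]
gripper_width: 0.0116
```

>>> drive_tool(
  deltas=[
    [0,0,0,0,0,0],
    [0,0,0,0,0,0],
    [0,0,0,0,0,0],
    [0,0,0,0,0,0],
    [0,0,0,0,0,0],
    [0,0,0,0,0,0],
    [0,0,0,0,0,0],
    [0,0,0,0,0,0],
  ],
  claw=0.5,
)

```text
time_s: 28.63
tcp_pos: [0.5066, -0.2338, 0.0566]
eef_rot: [-89.9, 30.1, 97.1]
contact_force: [0.6, -0.2, -0.1]
gripper_width: 0.0433
```

```bash
python3 - <<'E'
from h import *
im=imaging.capture("wrist"); cv2.imwrite("pics/w15.png",im[:,:,::-1])
s=r.get_state();print(s["tcp_pos"],s["eef_rot"],s["contact_force"])
print(watz((323,131),.101))
E
```

```text
[ 0.50665452 -0.23376393  0.05663051] [-89.88889806  30.12788654  97.12267739] [0.44130552 0.51171662 0.34957969]
[ 0.51135388 -0.27797206  0.101     ]
```

View pics/w15.png

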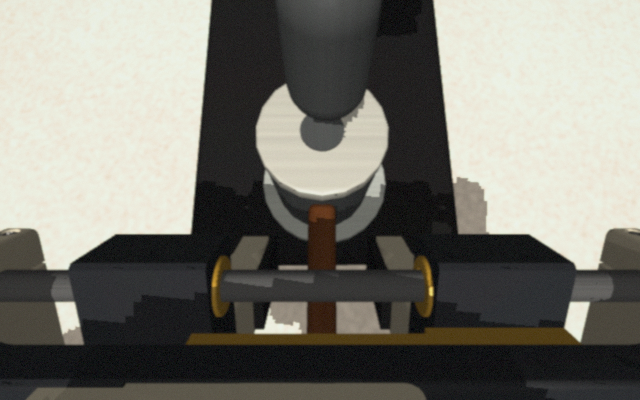

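>>> drive_tool(
  deltas=[
    [0,0.3,0.5,0,0,0],
    [-0.1,0.8,1.4,0,0,0],
    [-0.2,1.5,2.6,0,0,0],
    [-0.3,2.4,4.1,0,0,0],
    [-0.4,3.3,5.7,0,0,0],
    [-0.5,4.2,7.3,0,0,0],
    [-0.6,5.1,8.8,0,0,0],
    [-0.6,5.5,9.5,0,0,0],
  ],
)

```text
time_s: 29.35
tcp_pos: [0.5015, -0.1776, 0.1533]
eef_rot: [-90.0, 30.1, 97.1]
contact_force: [0.8, 0.7, 0.0]
gripper_width: 0.0437
```

>>> drive_tool(
  deltas=[
    [0,1,0,0,0,0],
    [0,3,0,0,0,0],
    [0,5,0,0.1,0,0],
    [0,7,0,0.2,0,0],
    [0,9,0,0.3,0,0],
    [0,11,0,0.4,0,0],
    [0,13,0,0.5,0,0],
    [0,14,0,0.52,0,0],
  ],
)

```text
time_s: 30.02
tcp_pos: [0.5013, -0.0378, 0.1517]
eef_rot: [-93.5, 0.2, 96.0]
contact_force: [0.7, -0.6, 1.4]
gripper_width: 0.0438
```

```bash
python3 - <<'E'
from h import *
im=imaging.capture("scene"); cv2.imwrite("pics/sc16.png",cv2.resize(im[60:200,190:365,::-1],(750,600),interpolation=cv2.INTER_CUBIC)); cv2.imwrite("pics/sc16f.png",im[:,:,::-1])
im=imaging.capture("top"); cv2.imwrite("pics/t16.png",im[:,:,::-1])
s=r.get_state();print(s["tcp_pos"],s["eef_rot"],s["contact_force"],s["joints"])
E
```

```text
[ 0.50088142 -0.03931493  0.15130343] [-93.39618917   0.61577873  96.02182753] [ 0.31068216 -0.6711705  -0.27523354] [ 19.05820833   5.89168096 -30.23563226   1.76313827 -50.71540014
 -14.09693969]
```

View pics/sc16.png

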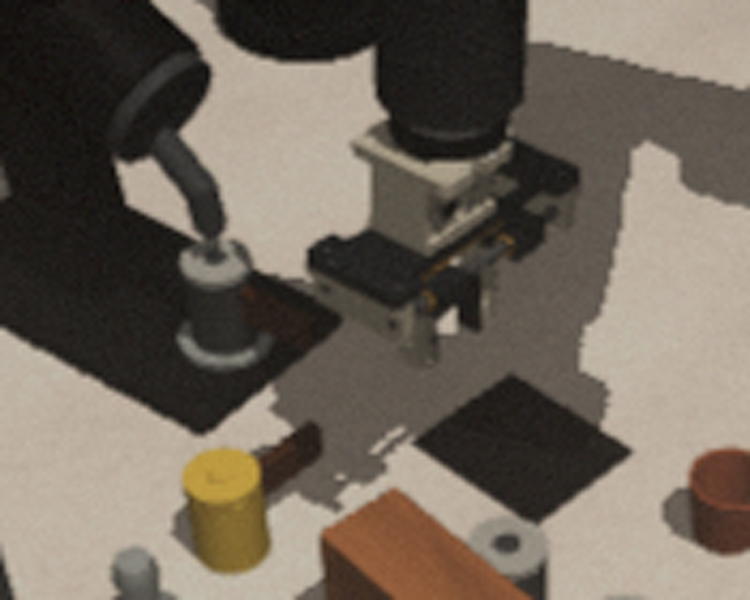

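View pics/t16.png

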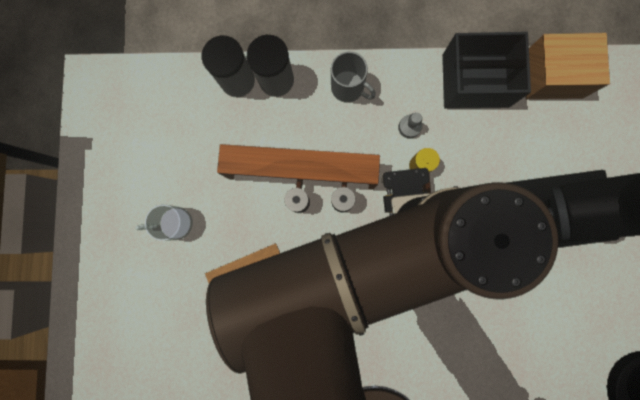

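```bash
python3 - <<'E'
from h import *
k=750/175; q=lambda x,y:((x+.5)/k-.5+190,(y+.5)/k-.5+60)
print("lid",atz("scene",q(214,264),.101),"pan",atz("scene",q(225,336),.026))
im=imaging.capture("scene"); cv2.imwrite("pics/sc17.png",cv2.resize(im[105:155,220:280,::-1],(720,600),interpolation=cv2.INTER_CUBIC))
E
```

```text
lid [ 0.51791446 -0.27375723  0.101     ] pan [ 0.51503346 -0.27802282  0.026     ]
```

View pics/sc17.png

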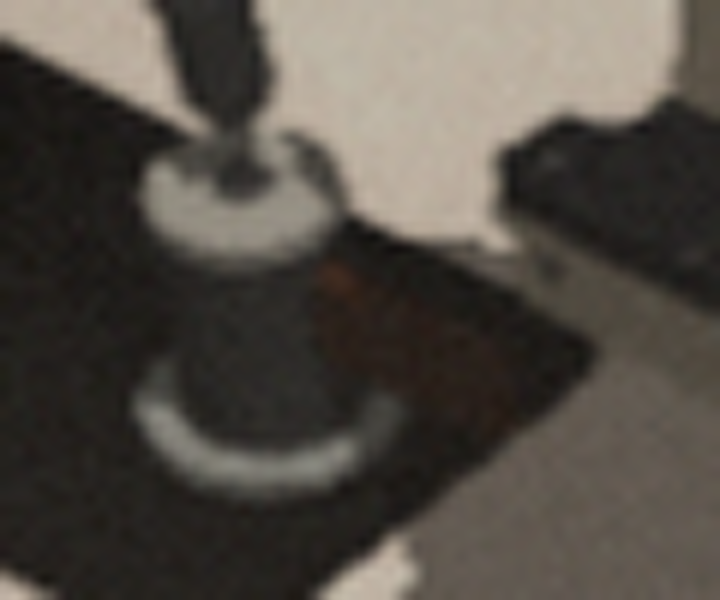

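View pics/sc16f.png

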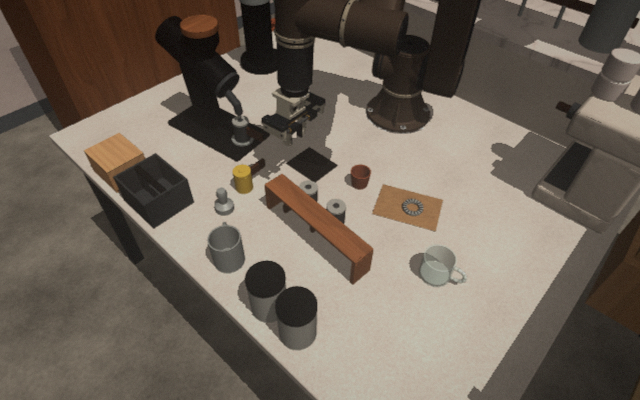

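```bash
python3 - <<'E'
from h import *
P=np.array([.511,-.279,.026])
t=np.linspace(0,2*np.pi,60)
def box(c,rad,z):
    p=np.array([proj("scene",[c[0]+rad*np.cos(a),c[1]+rad*np.sin(a),z]) for a in t]); p=(p-[220,105]+.5)*12-.5
    return p.min(0).round(),p.max(0).round()
print("pan pred",box(P,.038,.026)); 
for o in [(0,0),(.005,0),(0,.005)]: print(o,"lid",box(P+[*o,0],.027,.101),"base",box(P+[*o,0],.027,.026))
E
```

```text
pan pred (array([144., 308.]), array([415., 482.]))
(0, 0) lid (array([147., 120.]), array([347., 243.])) base (array([183., 333.]), array([376., 456.]))
(0.005, 0) lid (array([133., 128.]), array([333., 251.])) base (array([169., 341.]), array([362., 464.]))
(0, 0.005) lid (array([159., 128.]), array([359., 251.])) base (array([195., 340.]), array([388., 464.]))
```

```bash
python3 - <<'E'
from plant import r
print(r.close_job(), r.get_state()["time_s"])
E
```

```text
the job is handed in; nothing more can be done
the job is handed in; nothing more can be done
```

The heavy check weight is standing on the grinder's weighing pan with its handle to the front. The job was handed in at about 30 s of the 72 s allowed; no verdict was reported.

**Finding it:** I lifted only the left cup (world +y). It read about 4.3 N, against 1.6–2.2 N expected for a light cup, so I did not lift the other two.

**Mat step:** I drew the cup out, stood it on the mat and let go. The first handle grasp was out of reach because joint 3 was at its limit. I regrasped the cup by its body twice to turn and shift it on the mat, then picked it up by its handle, level, and carried it to the pan.

**Last checks:**
- **Position:** the wrist camera puts the cup's axis within about 2 mm of the pan's centre.
- **Disagreement:** the side camera's direct reading put the lid about 5 mm off. After allowing for that camera's own offset it was about 1–4 mm, inside the 14 mm limit.
- **Upright and free:** the pictures show the cup upright, and the wrist force was near zero once the fingers opened. The gripper is well clear and touches nothing.
- **Everything else:** the two light cups are still in their rack places, and the other things on the counter look unmoved in the last pictures.

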